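# Close and latch the sealed specimen transport can

### The arm

A 7-joint arm with a two-finger parallel gripper is mounted at the origin on a cart in front of the work surface, level with it; the furniture and walls round the work are solid. World frame = base frame: x ahead of the robot, y to its left, z up, the work surface at z = 0. Lengths are in mm, angles in rad, forces in N, time in s.
With the tool pointing down it reaches from about 425 to 825 mm from the base axis. Payload 3.6 kg.
Tool frame: the origin (TCP) lies midway between the tips of the shut fingers; the grasp point (between the pads) lies robot.hold_point_z behind it (robot.hold_point_z is the distance from the TCP to the grasp point, in mm); x points along the fingers, y is the direction in which the jaws open and shut, and the axes are right-handed (so a half turn about x gives the same grasp; the last joint's range is limited). The gripper opens to 85 mm and grips with 20 to 120 N. Pads are 22 mm wide; open, the fingers measure 114 mm over their backs; the gripper's body (76 mm by 85 mm) begins 54 mm behind the grasp point. The pads swing forward as they close: fully open they stand 13 mm farther back than shut.
Start: joints at [1.242, 0.615, -0.013, 1.423, 0.008, 1.103, -0.04], TCP at [193.838, -620.395, 231.297] pointing down, gripper open.
Joint ranges: [-3.12, 3.12], [-0.3, 2.06], [-1.34, 1.32], [0.26, 2.42], [-1.36, 4.5], [0.01, 1.98], [-2.84, 2.84]. Speed limits (rad/s): [2.79, 2.79, 3.14, 3.14, 3.14, 3.14, 3.14].

### API

Orientations are given as a unit quaternion [x, y, z, w].
In Python, from cell import state, vision, robot gives the robot as it stands. The module is installed in compiled form; this text tells all that it offers.
- The arm moves only by the tool arm_command, never from a script. Its argument "motion" is a list of rows, each a list of 3 entries, a list of its own where there are three numbers: the finger opening in m, from 0 to 0.0854, then the shift along the tool's x, y, z in m, then the turn about the tool's x in rad. A call has 1 to 5 rows; each row shifts and turns the commanded pose from where the row before left it, along the tool's axes as they then stand; what a row does not reach is not made up. A row lasts 1/12 s, in which the tool goes at most 41.7 mm and 7.16 degrees, less where a joint would pass 70% of its speed; a pose out of reach is approached as far as the arm can. A call is refused whole if a number of a shift passes 0.0417 or a number of a turn 0.125, either way. A call with a gripper value outside its range is refused whole. The fingers move at their own pace and stop on an object; the grip force is fixed at half the most. Time passes only in rows, so rows that do not move let the fingers close. It gives the time, the measured TCP pose, the force and the opening at its end, in the units of the state.
- state(): the state, without advancing time (a new reading comes with each control period).
- vision.read_camera(name): name is "scene" or "top" or "wrist"; returns a dict with "pixels" (400x640x3 uint8, red, green, blue), "depth" (400x640 float32, mm along the optical axis (not along the pixel's ray), 0 where there is no reading), "fovy" (degrees; the focal length in pixels is half the picture's height over the tangent of half this angle, whatever the lens; pixels are square), "cx", "cy" (the principal point, pixels), "R" (3x3) and "t" (3): a world point X has camera coordinates R X + t. Camera axes: x right, y down, z forward; pixel columns grow to the right and rows downward; lengths in mm; the calibration is good to about 2 mm. A picture is of the moment at which its call begins.
- robot.job_done(): hands the job in, once; it reports no verdict.
The state is a dict: "t": time; "joint_pos": joint angles; "dq": joint speeds; "tau": joint torques, N m; "ee_pos": TCP position; "eef_rot": TCP orientation; "ft_force": force on the tool from outside, world axes, zero at the start; "wrist_torque": the same for the moment, N m; "gripper_width": opening from 0.0 (shut) to 1.0 (fully open).
Only numpy, scipy, OpenCV 4.12 (cv2) and the standard library are available. Lean on these libraries where they do the work, as an engineer would, in place of code of your own. Each camera call takes 0.05 s, during which the arm holds its last target.

### The job

The specimen transport can beside the laptop is packed: ease its hinged lid down until it rests on the rubber seal, without leaning on it, hook the wire bail into the upturned keeper on the front of the lid without forcing it, then press the latch lever steadily down until its spring catch clicks and it is fully home, so that the lid is pulled tight. Do not lean on the lever once it is home, and leave the laptop and the small things lying about alone.

Things in the scene. Friction and masses are not known exactly. Their poses are not given: they have to be found in the camera images.
- case: dark blue-grey transport can, fixed to the worktop, 140 mm long, 66 mm wide, rim 104 mm high, two specimen pots inside; origin at the centre of its underside; its x axis points from the latch end (facing the robot) to the hinge end, y across it, z up. The latch is on its front end, whose face is at x = -70 mm
- lid (a joint): hinge of the grey lid, rad: 0 = squeezed fully down, grows as it opens. Resting on the rubber seal it reads about 0.026 (front edge 3.6 mm proud); pulled tight by the latch, under 0.008. The hinge is stiff: the lid stays where it is left, about 3 N at point lid_press moves it. The seal takes about 6 N at the front before it gives, then 20 N per mm
- lid_cover: the grey lid, a plate 145 x 71 x 4.5 mm with a 15 mm skirt and the steel keeper on its front edge; origin on the hinge axis, its own x and z axes parallel to the can's when shut
- lid_hinge (a point): point on the lid's hinge axis (axis along the can's y), mid-width, at the far end of the can, 104 mm above its underside
- lid_press (a point): point on the lid's top surface, mid-width, 22 mm behind the lid's front edge, 123 mm from the hinge axis and 4.5 mm above it when shut: a place to push the lid down; it is clear of the keeper and of the folded carrying handle
- keeper_seat (a point): centre of the bail's crossbar when seated in the keeper, a steel hook 22 mm wide on the lid's front edge. Its groove is 7 mm wide (the bar 5 mm), its floor 2.5 mm below this point. In front (to the robot) an upturned lip, 3 mm thick, rises 5 mm above the floor; behind, a flat block rises 3.5 mm and runs back to the lid's skirt, 17.5 mm behind the point. The lid's top is 1 mm below it
- bail: dark steel wire bail: two side wires (36 mm over their outsides) joined by a crossbar pin 5 mm thick with flat 11 mm heads (42 mm over them); origin on its pivot pins, 51 mm from the bar. Pinch the pin by its heads (along the can's y): it turns freely between the fingers. The pins sit on the lever, 9.5 mm from the axle: the bar can be carried anywhere 42 to 60 mm from the axle, the lever following; it stays where it is left
- bail_bar (a point): centre of the bail's crossbar; the bar lies along the can's y. Carrying it round takes up to about 7 N, as the lever is dragged along; when it sits on the groove's floor the force rises above that
- lever_axle (a point): point on the lever's fixed axle, mid-width, 23 mm in front of the can's front face, 68 mm above its underside; the axle lies along the can's y
- lever (a joint): latch lever, rad: 0 = home on its stop (handle 70 degrees below level), grows as it swings out and up (1.22 = handle level, pointing at the robot). Bail hooked: about 1.1. Pressing the grip then takes up to 7 N; in the last 0.13 it rises steeply to about 17 N against the spring catch, which clicks near 0.04 and takes the lever home. Let go before, it springs back to 0.06 or more, unlocked
- handle: the lever's handle: steel plate 22 mm wide, 3 mm thick, with a red grip 24 mm wide and 6 mm thick at its end and a 9 mm roll at the very end; 45 mm from the axle to the end; origin on the axle. Under it, 28 mm from the axle, a hooked tongue that snaps behind the small roller of the spring catch on the can's front
- handle_end (a point): point in the red grip of the handle, on its centre plane, 36 mm from the axle; the grip's faces lie 3 mm to either side
- laptop: open black laptop left of the can, base 16 mm high, screen standing at its far side up to 0.23 m; leave alone
- mouse: black computer mouse, 112 x 57 x 39 mm, origin under its centre; leave alone
- timer: white bench timer, 32 x 66 x 67 mm, origin under its centre; leave alone
- pot: white specimen pot with white screw lid, 49 mm across, 65 mm high, origin under its centre; leave alone
- cassette_1: white tissue cassette, 29 x 41 x 6 mm, origin under its centre; leave alone

How it is judged (in metres and radians):
On the way, in this order (a step that is already met when the one before it is completed fails the run):
1. the lid is down on its seal (within about 1 mm) (value of joint lid below 0.034 rad and value of joint lever above 0.9 rad), for 0.2 s.
2. the bail's bar lies in the keeper's groove, the lever still up (all of step 1 and distance between bail_bar and keeper_seat below 0.0045 m), for 0.2 s.
At the end, for the whole second after the job is handed in: The lever is within 0.035 rad (1.5 mm at its end) of fully home, held by its catch, the lid is pulled down to under 0.012 rad (1.7 mm at its front, against 3.6 mm when only resting on the seal), the bail's bar lies within 4.5 mm of its seat in the keeper, and lever and lid are at rest (value of joint lever below 0.035 rad and value of joint lid below 0.012 rad and distance between bail_bar and keeper_seat below 0.0045 m and angular speed of each of handle, lid_cover below 0.1 rad/s); the robot touches nothing.
It fails at once if the lid is pushed with more than 25 N (contact force between any of the fingers, the arm and lid_cover above 25 N).
It fails at once if the lever's handle is pushed with more than 30 N (contact force between any of the fingers, the arm and handle above 30 N).
It fails at once if the bail is forced onto the keeper with more than 25 N before the lever is pressed (contact force between bail and lid_cover above 25 N and value of joint lever above 1 rad).
It fails at once if the laptop is pushed with more than 5 N (contact force between any of the fingers, the arm and laptop above 5 N).
It fails at once if the mouse, timer, specimen pot or white cassette is moved by more than 15 mm (distance of any of mouse, timer, pot, cassette_1 from where it was at the start of the episode above 0.015 m).
It also fails if it takes over 67 s, if anything falls off the work surface, if the arm or the gripper's body presses on something with over 40 N, if the wrist force passes 120 N, or if a joint passes its speed limit or range.

## Working session

There is one attempt and no reset: what is moved stays moved. The work goes in short steps, Python scripts to look and compute and a tool call to move; the robot and the scene stay as the last step left them, time stands still between calls to the robot, and variables do not carry over. Pictures are saved under pics/ and viewed, and the job is handed in when it is done.

Besides the shell and the picture viewer there is one more tool, called after "Request:" by a JSON object that holds its "method" and its "body". arm_command: Moves the arm, as the interface text tells. Its arguments: {"type":"object","properties":{"motion":{"type":"array","items":{"type":"array"}}},"required":["motion"]}

```bash
mkdir -p pics; cat > h.py <<'E'
import numpy as np, cv2
from cell import state, vision, robot
def cam(n):
    d=vision.read_camera(n); d['f']=200/np.tan(np.radians(d['fovy'])/2); d['R']=np.array(d['R']);d['t']=np.array(d['t']); return d
def save(d,name,s=1,crop=None):
    im=cv2.cvtColor(d['pixels'],cv2.COLOR_RGB2BGR)
    if crop: x0,y0,x1,y1=crop; im=im[y0:y1,x0:x1]
    if s!=1: im=cv2.resize(im,None,fx=s,fy=s,interpolation=cv2.INTER_CUBIC)
    cv2.imwrite('pics/'+name,im)
def pt(d,u,v,z=None):
    z=d['depth'][int(v),int(u)] if z is None else z
    c=np.array([(u-d['cx'])/d['f']*z,(v-d['cy'])/d['f']*z,z]); return d['R'].T@(c-d['t'])
def cloud(d):
    v,u=np.mgrid[0:400,0:640]; z=d['depth'].astype(float)
    c=np.stack([(u-d['cx'])/d['f']*z,(v-d['cy'])/d['f']*z,z],-1); P=(c-d['t'])@d['R']; P[z<=0]=np.nan; return P
def ray(d,u,v):
    r=d['R'].T@np.array([(u-d['cx'])/d['f'],(v-d['cy'])/d['f'],1]); return -d['R'].T@d['t'], r/np.linalg.norm(r)
def proj(d,X):
    c=d['R']@np.array(X)+d['t']; return d['f']*c[0]/c[2]+d['cx'], d['f']*c[1]/c[2]+d['cy']
E
python3 - <<'E'
from h import *
s=state(); print(s); print(robot.hold_point_z)
for n in ('scene','top','wrist'):
    d=cam(n); save(d,n+'0.png'); print(n,d['fovy'],-d['R'].T@d['t'],d['R'][2])
E
```

```text
{'t': 0.0, 'joint_pos': array([ 1.24150906,  0.6159513 , -0.01262507,  1.42494693,  0.00806744,
        1.10339686, -0.04039676]), 'dq': array([-1.68190007e-03,  3.83281976e-04, -7.68204393e-05, -5.71071991e-04,
        5.46454848e-04, -1.96167660e-03,  2.11224781e-04]), 'tau': array([-1.83971465e-04, -4.69217920e+01,  2.59239748e-01, -1.71037120e+01,
        1.00191822e-02,  9.51608294e-03,  2.19997332e-05]), 'ee_pos': array([ 193.60449043, -619.67266204,  230.10138321]), 'eef_rot': array([-0.69887131, -0.10759178,  0.69915838, -0.10573772]), 'ft_force': array([-0.1110154 , -0.25045954,  0.19420371]), 'wrist_torque': array([ 0.01932379, -0.02098228, -0.03637828]), 'gripper_width': 1.0026611485197128}
18.700000000000003
scene 43.873433452116146 [105.3258857  333.40663136 573.08802383] [ 0.41172004 -0.72789438 -0.54832142]
top 51.204297930145415 [ 363.4818337  -294.99716858  952.81336184] [ 0.10728391  0.02398222 -0.99393914]
wrist 65.19996138202247 [ 266.32348716 -597.85214235  372.79076551] [-0.28956055 -0.08759281 -0.95314332]
```

View pics/scene0.png

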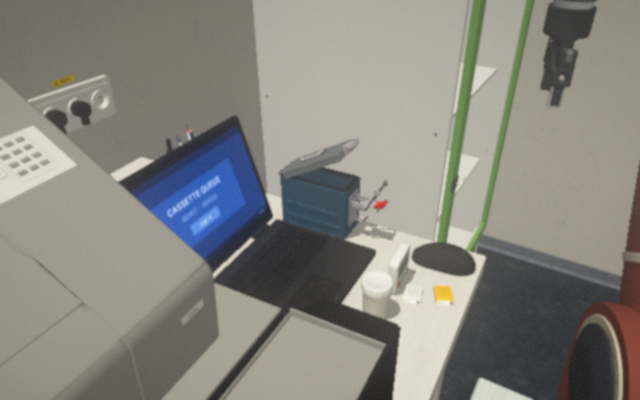

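View pics/top0.png

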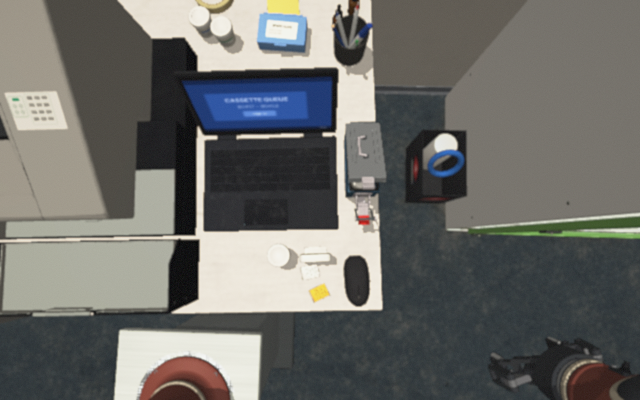

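View pics/wrist0.png

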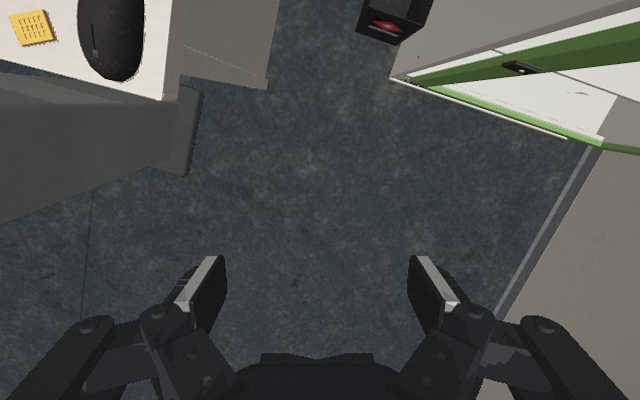

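```bash
python3 - <<'E'
from h import *
from scipy.spatial.transform import Rotation as R
s=state(); print(R.from_quat(s['eef_rot']).as_matrix().round(3))
d=cam('top'); save(d,'t1.png',8,(330,110,410,240)) 
im=cv2.imread('pics/t1.png'); cv2.imwrite('pics/t1.png',cv2.resize(im,None,fx=.55,fy=.55))
e=cam('scene'); save(e,'s1.png',5,(270,125,410,245))
P=cloud(d)
np.save('/tmp/top.npy',P)
for (u,v) in [(348,125),(380,125),(383,185),(347,185),(363,150),(357,175),(365,182),(362,205),(366,215),(300,290)]:
    print('top',u,v,P[v,u].round(1))
Q=cloud(e)
for (u,v) in [(355,143),(283,172),(320,155),(357,182),(360,178),(340,225),(380,205),(386,183)]:
    print('sc',u,v,Q[v,u].round(1))
E
```

```text
[[-0.001  0.298 -0.954]
 [ 0.002 -0.954 -0.298]
 [-1.    -0.002 -0.   ]]
top 348 125 [ 599.7 -339.3  113.9]
top 380 125 [ 894.1 -540.2 -919.3]
top 383 185 [ 618.6 -558.5 -928.7]
top 347 185 [ 478.  -341.    93.9]
top 363 150 [ 541.  -368.   146.7]
top 357 175 [ 486.  -354.7  178.7]
top 365 182 [ 472.1 -369.1  186.8]
top 362 205 [ 439.2 -374.7   72. ]
top 366 215 [ 417.8 -382.7   78.9]
top 300 290 [ 2.503e+02 -2.457e+02 -2.000e-01]
sc 355 143 [ 458.7 -368.4  191.6]
sc 283 172 [ 589.5 -331.5  114.7]
sc 320 155 [ 524.6 -359.2  155.1]
sc 357 182 [ 462.6 -390.1  100.7]
sc 360 178 [ 464.6 -406.2  100.8]
sc 340 225 [ 468.6 -337.    32.2]
sc 380 205 [ 401.6 -363.7   84.1]
sc 386 183 [ 404.1 -390.4  115.8]
```

View pics/t1.png

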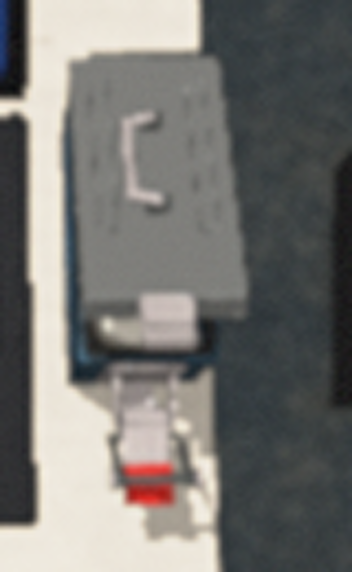

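View pics/s1.png

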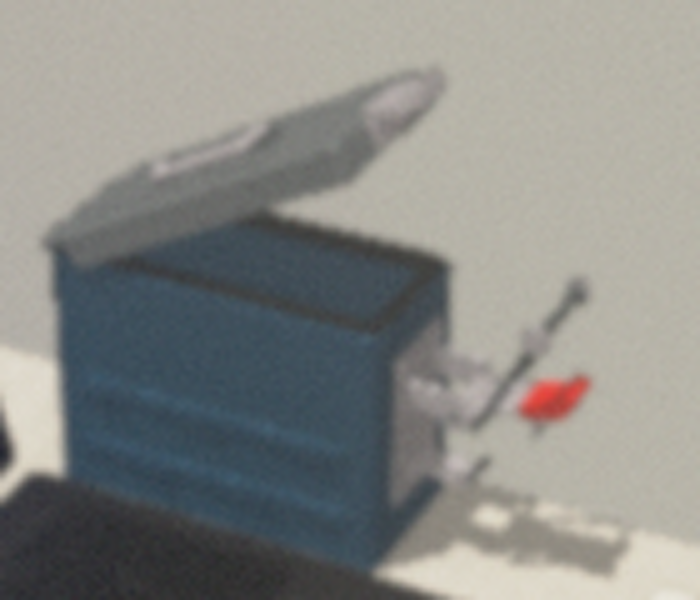

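```bash
cat > fit.py <<'E'
from h import *
def fit(d,box,n=8):
    P=cloud(d).reshape(-1,3); C=d['pixels'].reshape(-1,3).astype(int)
    m=np.all(np.isfinite(P),1)&np.all(P>box[0],1)&np.all(P<box[1],1)
    return P[m],C[m]
E
python3 - <<'E'
from fit import *
for n in ('top','scene'):
    d=cam(n)
    P,C=fit(d,([420,-440,108],[640,-310,215]))
    # ransac plane
    rng=np.random.default_rng(0);best=0
    for _ in range(500):
        a=P[rng.choice(len(P),3,False)]; nn=np.cross(a[1]-a[0],a[2]-a[0]); nn/=np.linalg.norm(nn)+1e-9
        k=np.abs((P-a[0])@nn)<1.5
        if k.sum()>best and abs(nn[2])>.6: best=k.sum();K=k
    L=P[K]; c=L.mean(0); u,s_,vt=np.linalg.svd(L-c); nn=vt[2]*np.sign(vt[2][2])
    print(n,len(P),K.sum(),'n',nn.round(4),'tilt',np.arccos(nn[2]),'dir',np.degrees(np.arctan2(nn[1],nn[0])),'c',c.round(1), 'resid',np.std((L-c)@nn))
    ax=-nn[:2]/np.linalg.norm(nn[:2]); ay=np.array([-ax[1],ax[0]])
    for A in (ax,ay): print(np.percentile(L[:,:2]@A,[0,1,5,50,95,99,100]).round(1))
    # min area rect in the lid plane
    e2=np.array([ay[0],ay[1],0]); e1=np.cross(e2,nn)
    q=np.stack([(L-c)@e1,(L-c)@e2],1).astype(np.float32); print(cv2.minAreaRect(q))
E
```

```text
top 2318 1577 n [0.493  0.0245 0.8697] tilt 0.5162015693161387 dir 2.847686066701105 c [ 539.2 -371.2  148.6] resid 0.7650541185176285
[-590.  -588.5 -582.1 -518.9 -464.8 -447.1 -441.1]
[361.7 362.7 365.4 398.3 429.  431.8 432.9]
((5.0682830810546875, -0.20774459838867188), (70.78487396240234, 171.0732879638672), 89.55660247802734)
scene 1253 523 n [0.4893 0.0463 0.8709] tilt 0.5138104601078778 dir 5.406326868586068 c [ 530.2 -361.   151.8] resid 0.7369984980665292
[-570.4 -568.5 -562.7 -485.  -433.1 -422.4 -420.3]
[378.7 379.7 382.2 408.  444.  450.3 452.7]
((-1.8878402709960938, 6.769641876220703), (71.77986145019531, 171.16604614257812), 87.74342346191406)
```

Request:
{"method": "arm_command", "body": {"motion": [[0.0854,[-0.03,0,0],0],[0.0854,[-0.03,-0.01,-0.018],0],[0.0854,[-0.01,-0.02,-0.031],0],[0.0854,[-0.01,-0.02,-0.031],0],[0.0854,[-0.01,-0.02,-0.031],0]]}}

```text
t: 0.77
ee_pos: [279.6, -519.5, 322.2]
eef_rot: [0.699, 0.106, -0.699, 0.107]
ft_force: [0.6, -0.4, -0.5]
gripper_width: 0.998
```

Request:
{"method": "arm_command", "body": {"motion": [[0.0854,[-0.01,-0.02,-0.031],0],[0.0854,[0,-0.02,-0.031],0],[0.0854,[0,-0.02,-0.031],0],[0.0854,[0,-0.02,-0.031],0],[0.0854,[0,-0.02,-0.031],0]]}}

```text
t: 1.18
ee_pos: [397.9, -377.3, 331.7]
eef_rot: [0.699, 0.106, -0.699, 0.107]
ft_force: [0.5, -0.8, -0.2]
gripper_width: 1.001
```

Request:
{"method": "arm_command", "body": {"motion": [[0.0854,[0,-0.02,-0.0],0.09],[0.0854,[0,0,0],0.08],[0.0854,[0,0,0],0.08]]}}

```text
t: 1.43
ee_pos: [391.7, -357.9, 331.7]
eef_rot: [0.707, 0.019, -0.707, 0.018]
ft_force: [-0.8, -1.0, -0.7]
gripper_width: 1.002
```

```bash
python3 - <<'E'
from h import *
d=cam('wrist'); save(d,'w1.png'); np.savez('w1.npz',**{k:np.array(v) for k,v in d.items()}); print(-d['R'].T@d['t'],d['R'][2])
E
```

```text
[ 467.65017764 -354.67124581  474.24285275] [-0.30179625 -0.01535981 -0.95324871]
```

View pics/w1.png

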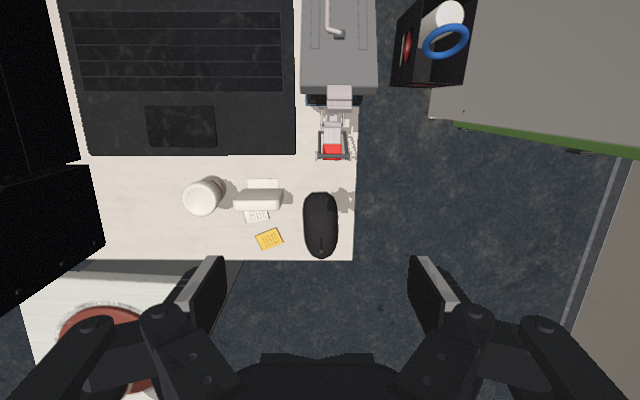

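```bash
python3 - <<'E'
from h import *
f=np.load('w1.npz'); d={k:f[k] for k in f}; d={k:(v.item() if v.ndim==0 else v) for k,v in d.items()}
save(d,'w1z.png',6,(285,70,400,170))
P=cloud(d)
np.set_printoptions(suppress=True)
for (u,v) in [(303,92),(375,92),(338,92),(327,118),(341,118),(332,138),(332,150),(332,158),(317,153),(350,153),(317,158),(350,158)]: print(u,v,P[v,u].round(1))
E
```

```text
303 92 [ 473.7 -341.7  170. ]
375 92 [ 477.1 -407.9  170.1]
338 92 [ 474.9 -372.8  186.5]
327 118 [ 444.4 -369.9   33.4]
341 118 [ 443.9 -391.4    2.2]
332 138 [ 422.4 -376.3   74. ]
332 150 [ 408.1 -377.    79.5]
332 158 [ 398.5 -377.5   82.3]
317 153 [ 409.2 -358.   115.4]
350 153 [ 411.6 -395.6  118. ]
317 158 [ 403.3 -358.3  114.9]
350 158 [ 405.9 -396.   118.4]
```

View pics/w1z.png

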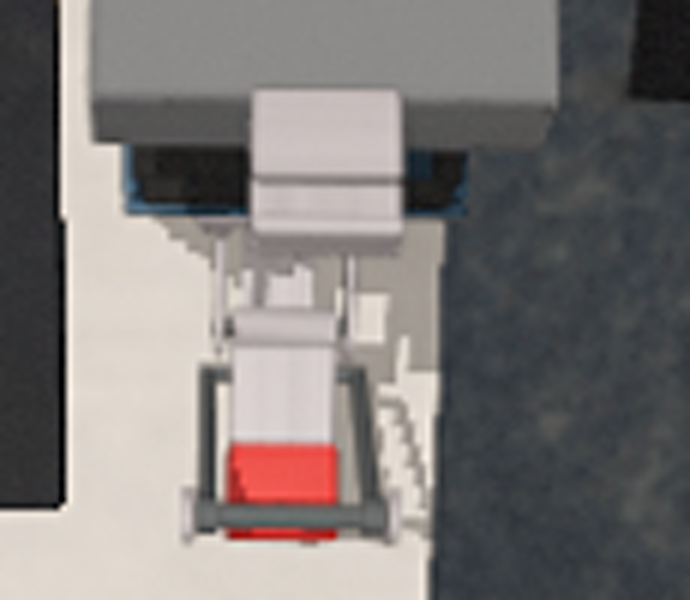

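```bash
python3 - <<'E'
from h import *
f=np.load('w1.npz'); d={k:f[k] for k in f}; d={k:(v.item() if v.ndim==0 else v) for k,v in d.items()}
def onz(u,v,z):
    o,r=ray(d,u,v); return (o+r*(z-o[2])/r[2]).round(1)
g=cv2.cvtColor(d['pixels'],cv2.COLOR_RGB2GRAY)
print('rim front',onz(306.7,105.5,104),onz(362.5,105.3,104))
for z in (115,117,119): print('heads',z,onz(316.3,155.8,z),onz(350.5,155.8,z))
print('red',onz(332,144.3,78),onz(332,159.8,82))
print('lever roll near axle', onz(331,124,72))
P=cloud(d)
sel=P[30:88,305:372].reshape(-1,3); 
rng=np.random.default_rng(0);best=0
for _ in range(300):
    a=sel[rng.choice(len(sel),3,False)]; nn=np.cross(a[1]-a[0],a[2]-a[0]); nn/=np.linalg.norm(nn)+1e-9
    k=np.abs((sel-a[0])@nn)<1
    if k.sum()>best: best=k.sum();K=k
L=sel[K]; c=L.mean(0); nn=np.linalg.svd(L-c)[2][2]; nn*=np.sign(nn[2]); print(K.sum(),nn,np.arccos(nn[2]),np.degrees(np.arctan2(nn[1],nn[0])),c)
# lid front top edge
print('lid front L,R at z179', onz(285+92/6,70+97/6,179), onz(285+555/6,70+103/6,179))
for (u,v) in [(310,84),(320,84),(365,84),(310,86),(365,86),(310,88),(365,88)]: print(u,v,P[v,u].round(1))
th=np.arccos(nn[2])
ex=np.array([nn[0],nn[1]])/np.hypot(nn[0],nn[1])
# axis height 104; plane at hinge: normal distance 4.5 above axis
# points s: (p-h).n=4.5, h=(hx,104)
hx=(c[:2]@ex) - (4.5-(c[2]-104)*nn[2])/np.sin(th); print('hinge along ex',hx,'ey of c',c[:2]@np.array([-ex[1],ex[0]]))
E
```

```text
rim front [ 460.7 -343.6  104. ] [ 464.2 -406.8  104. ]
heads 115 [ 405.8 -357.4  115. ] [ 407.9 -396.8  115. ]
heads 117 [ 406.2 -357.3  117. ] [ 408.2 -396.6  117. ]
heads 119 [ 406.5 -357.3  119. ] [ 408.6 -396.3  119. ]
red [ 415.1 -376.6   78. ] [ 396.1 -377.7   82. ]
lever roll near axle [ 439.4 -374.    72. ]
3006 [0.49224568 0.02282697 0.87015695] 0.5152755888648419 2.655081653128606 [ 503.51266278 -372.04237695  167.16769141]
lid front L,R at z179 [ 478.3 -339.5  179. ] [ 481.  -408.1  179. ]
310 84 [ 480.5 -348.   178.8]
320 84 [ 480.9 -356.9  180.4]
365 84 [ 483.  -396.7  179. ]
310 86 [ 478.9 -348.1  177.5]
365 86 [ 481.4 -397.1  177.6]
310 88 [ 477.3 -348.1  175. ]
365 88 [ 479.9 -397.6  175.3]
hinge along ex 588.1494229940657 ey of c -394.96737381966886
```

Request:
{"method": "arm_command", "body": {"motion": [[0.0,[0.02,0.007,-0.035],0],[0.0,[0.02,0.007,-0.035],0],[0.0,[0.02,0.006,-0.035],0],[0.0,[0.03,0,-0.002],0],[0.0,[0.03,0,0],0]]}}

```text
t: 1.9
ee_pos: [502.0, -373.3, 209.9]
eef_rot: [0.708, 0.02, -0.706, 0.02]
ft_force: [0.0, -1.0, -0.4]
gripper_width: 0.298
```

Request:
{"method": "arm_command", "body": {"motion": [[0.0,[0.01,0,0],0],[0.0,[0.0,0,0],0]]}}

```text
t: 2.07
ee_pos: [497.0, -373.1, 198.0]
eef_rot: [-0.705, -0.02, 0.709, -0.017]
ft_force: [-0.1, 0.1, -0.5]
gripper_width: 0.012
```

```bash
cat > st.py <<'E'
from h import *
from scipy.spatial.transform import Rotation as R
S0,T0=0,-398.3; c,s_=.9986,.0523
s=state(); p=s['ee_pos']; M=R.from_quat(s['eef_rot']).as_matrix()
print('t %.2f'%s['t'],'s %.1f t %.1f z %.1f'%(p[0]*c+p[1]*s_,-p[0]*s_+p[1]*c,p[2]),'F',s['ft_force'].round(1),'w %.3f'%s['gripper_width'],'yaw',np.degrees(np.arctan2(M[1,1],M[0,1]))+90, 'q',s['joint_pos'].round(2))
E
python3 - <<'E'
import st
from h import *
d=cam('wrist'); save(d,'w2.png')
d=cam('scene'); save(d,'s2.png',5,(270,105,410,225))
E
```

```text
t 2.07 s 476.8 t -398.6 z 198.0 F [-0.1  0.1 -0.5] w 0.012 yaw 3.053143420150491 q [ 0.63  0.6  -0.03  1.55  0.02  1.   -0.93]
```

View pics/w2.png

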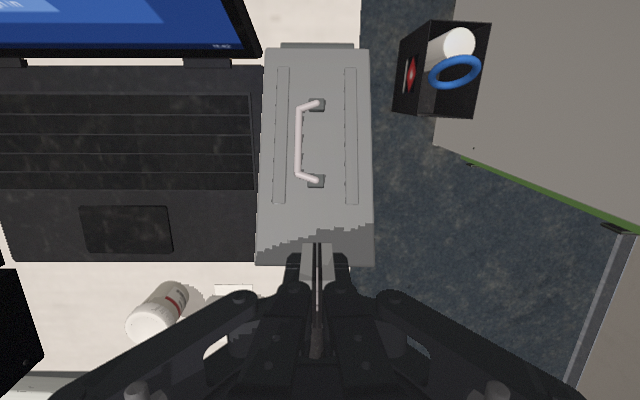

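View pics/s2.png

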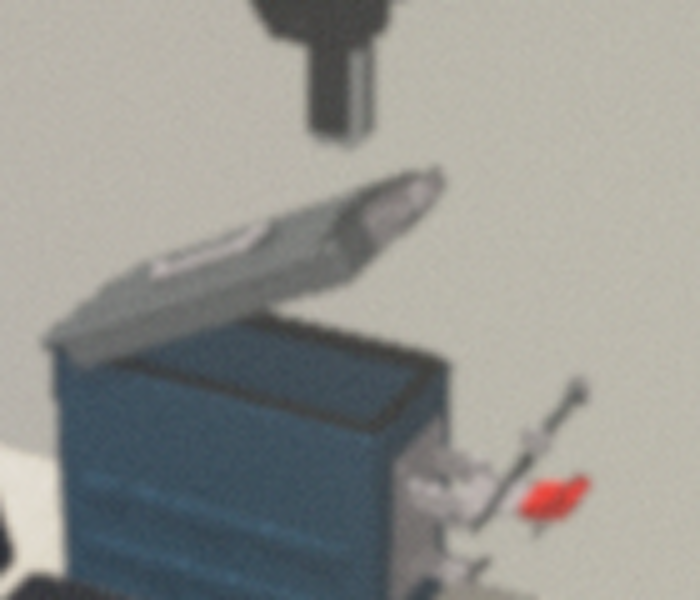

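Request:
{"method": "arm_command", "body": {"motion": [[0.0,[0.01,0,0],0],[0.0,[0.008,0,0.0],0],[0.0,[0.005,0,0.0],0],[0.0,[0.004,0,0.002],0],[0.0,[0.004,0,0.002],0]]}}

```text
t: 2.58
ee_pos: [495.0, -374.1, 170.3]
eef_rot: [0.707, 0.019, -0.707, 0.019]
ft_force: [-0.5, 0.8, 1.1]
gripper_width: 0.002
```

Request:
{"method": "arm_command", "body": {"motion": [[0.0,[0.004,0,0.002],0],[0.0,[0.004,0,0.002],0],[0.0,[0.004,0,0.002],0],[0.0,[0.004,0,0.002],0],[0.0,[0.004,0,0.001],0]]}}

```text
t: 3.0
ee_pos: [485.6, -374.9, 150.0]
eef_rot: [-0.707, -0.019, 0.707, -0.019]
ft_force: [0.4, -0.1, 0.5]
gripper_width: 0.005
```

```bash
python3 - <<'E'
import st
from h import *
d=cam('scene'); save(d,'s3.png',5,(270,105,410,225))
E
```

```text
t 3.00 s 465.3 t -399.7 z 150.0 F [ 0.4 -0.1  0.5] w 0.005 yaw 3.0168967518463035 q [ 0.64  0.64 -0.03  1.63  0.03  0.87 -0.92]
```

View pics/s3.png

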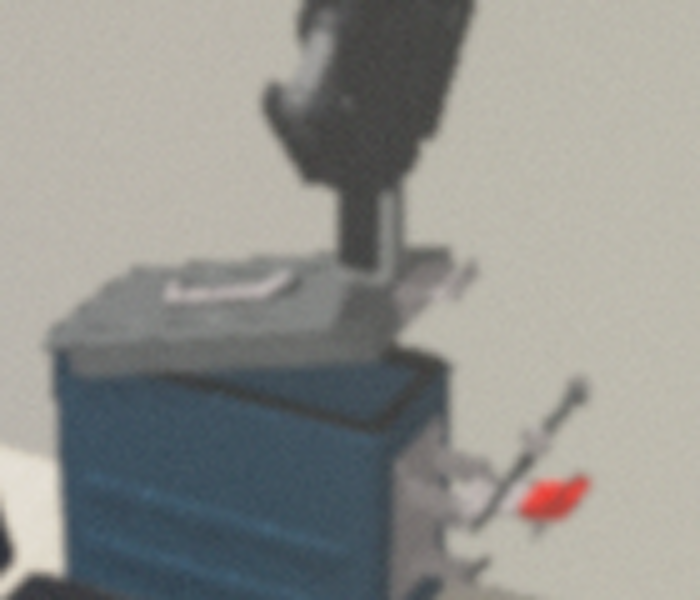

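Request:
{"method": "arm_command", "body": {"motion": [[0.0,[0.004,0,0.001],0],[0.0,[0.004,-0.001,0.001],0],[0.0,[0.004,0,0.001],0],[0.0,[0.004,0,0.0005],0],[0.0,[0.004,0,0.0005],0]]}}

```text
t: 3.47
ee_pos: [481.7, -373.9, 129.8]
eef_rot: [-0.707, -0.019, 0.707, -0.019]
ft_force: [-0.4, 0.3, 1.3]
gripper_width: 0.003
```

Request:
{"method": "arm_command", "body": {"motion": [[0.0,[0.003,0,0.0],0],[0.0,[0.003,0,0.0],0],[0.0,[0.003,0,0.0],0],[0.0,[0.002,0,0.0],0],[0.0,[0.0,0,0.0],0]]}}

```text
t: 3.88
ee_pos: [481.9, -373.7, 118.7]
eef_rot: [-0.707, -0.019, 0.707, -0.019]
ft_force: [-0.2, -0.4, -0.3]
gripper_width: 0.004
```

```bash
python3 st.py
```

```text
t 3.88 s 461.7 t -398.4 z 118.7 F [-0.2 -0.4 -0.3] w 0.004 yaw 3.0313410433064263 q [ 0.64  0.68 -0.03  1.67  0.03  0.8  -0.92]
```

Request:
{"method": "arm_command", "body": {"motion": [[0.0,[0.001,0,0.0],0],[0.0,[0.001,0,0.0],0],[0.0,[0.001,0,0.0],0],[0.0,[0.001,0,0.0],0]]}}

```text
t: 4.22
ee_pos: [481.9, -373.9, 115.3]
eef_rot: [0.707, 0.019, -0.707, 0.019]
ft_force: [-0.7, -0.8, -0.1]
gripper_width: 0.001
```

Request:
{"method": "arm_command", "body": {"motion": [[0.0,[0.001,0,0.0],0],[0.0,[0.001,0,0.0],0]]}}

```text
t: 4.38
ee_pos: [481.9, -374.0, 113.3]
eef_rot: [-0.707, -0.019, 0.707, -0.019]
ft_force: [-0.1, -0.3, 0.6]
gripper_width: 0.001
```

Request:
{"method": "arm_command", "body": {"motion": [[0.0,[0.001,0,0.0],0]]}}

```text
t: 4.47
ee_pos: [481.9, -373.9, 112.2]
eef_rot: [-0.707, -0.019, 0.707, -0.019]
ft_force: [-0.4, 0.4, 0.9]
gripper_width: 0.002
```

```bash
python3 - <<'E'
import st
from h import *
d=cam('scene'); save(d,'s4.png',5,(270,105,410,225))
E
```

```text
t 4.47 s 461.7 t -398.6 z 112.2 F [-0.4  0.4  0.9] w 0.002 yaw 3.02703922953053 q [ 0.64  0.68 -0.03  1.68  0.03  0.78 -0.92]
```

View pics/s4.png

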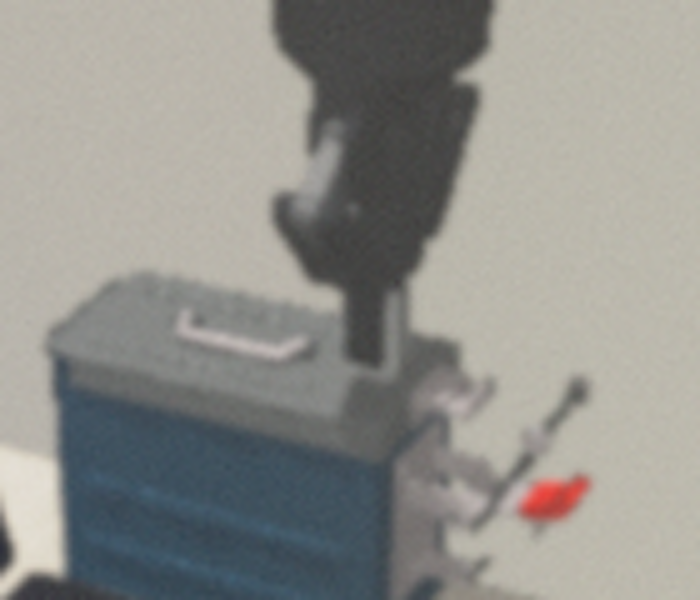

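The scene picture shows the fingertips (at about 370,365 in the enlarged crop) on the lid, which is almost level with the can's rim. I'll continue in half-millimetre steps and watch the force.

Request:
{"method": "arm_command", "body": {"motion": [[0.0,[0.0005,0,0.0],0],[0.0,[0.0005,0,0.0],0]]}}

```text
t: 4.68
ee_pos: [481.9, -374.0, 111.8]
eef_rot: [0.707, 0.019, -0.707, 0.019]
ft_force: [-1.2, 0.9, 4.9]
gripper_width: -0.001
```

Request:
{"method": "arm_command", "body": {"motion": [[0.0,[0.0,0,0.0],0]]}}

```text
t: 4.77
ee_pos: [482.0, -374.0, 111.9]
eef_rot: [0.707, 0.019, -0.707, 0.019]
ft_force: [-0.7, 0.3, 4.1]
gripper_width: -0.003
```

Request:
{"method": "arm_command", "body": {"motion": [[0.0,[0.0005,0,0.0],0],[0.0,[0.0,0,0.0],0]]}}

```text
t: 4.93
ee_pos: [482.0, -374.0, 111.7]
eef_rot: [0.707, 0.019, -0.707, 0.019]
ft_force: [-2.1, 1.4, 6.2]
gripper_width: -0.006
```

Request:
{"method": "arm_command", "body": {"motion": [[0.0,[-0.01,0,0.0],0],[0.0,[-0.025,0,0.0],0],[0.0854,[-0.035,0,0.03],0],[0.0854,[-0.035,0,0.03],0],[0.0854,[-0.03,0,0.02],0]]}}

```text
t: 5.35
ee_pos: [405.9, -378.2, 240.6]
eef_rot: [-0.707, -0.018, 0.707, -0.019]
ft_force: [-0.5, -0.7, -0.2]
gripper_width: 0.417
```

Request:
{"method": "arm_command", "body": {"motion": [[0.0854,[0,0,0.01],0],[0.0854,[0,0,0.0],0],[0.0854,[0,0,0.0],0],[0.0854,[0,0,0.0],0]]}}

```text
t: 5.68
ee_pos: [398.6, -377.3, 237.9]
eef_rot: [-0.707, -0.02, 0.707, -0.018]
ft_force: [0.9, -0.3, 0.3]
gripper_width: 0.97
```

```bash
cat >> h.py <<'E'
def ld(n):
    f=np.load(n); d={k:f[k] for k in f}; return {k:(v.item() if v.ndim==0 else v) for k,v in d.items()}
def onz(d,u,v,z):
    o,r=ray(d,u,v); X=o+r*(z-o[2])/r[2]; return np.array([X[0]*.9986+X[1]*.0523,-X[0]*.0523+X[1]*.9986,z]).round(1)
E
python3 - <<'E'
import st
from h import *
d=cam('wrist'); save(d,'w3.png'); np.savez('w3.npz',**{k:np.array(v) for k,v in d.items()})
E
```

```text
t 5.68 s 378.3 t -397.6 z 237.9 F [ 0.9 -0.3  0.3] w 0.970 yaw 3.116927771909701 q [ 0.75  0.45 -0.04  1.71  0.02  0.98 -0.82]
```

View pics/w3.png

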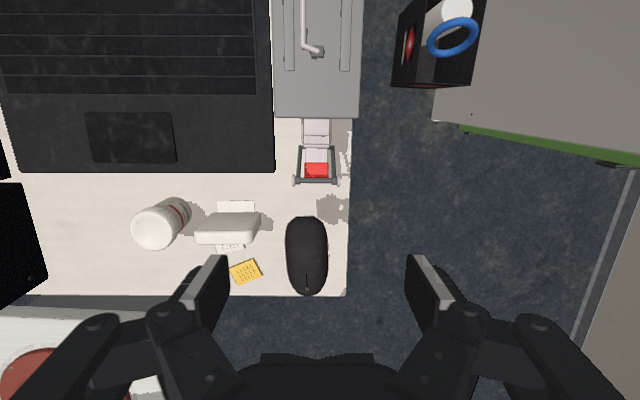

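```bash
python3 - <<'E'
from h import *
d=ld('w3.npz'); save(d,'w3z.png',8,(270,105,365,180)); P=cloud(d)
def st(p): return np.array([p[0]*.9986+p[1]*.0523,-p[0]*.0523+p[1]*.9986,p[2]]).round(1)
for (u,v) in [(280,112),(315,112),(350,112),(316,130),(316,139),(316,141),(294,181),(338,181),(316,181),(316,168)]: print(u,v,st(P[v,u]))
E
```

```text
280 112 [ 444.4 -367.6  111.6]
315 112 [ 444.5 -396.6  112.8]
350 112 [ 444.5 -425.6  111.8]
316 130 [ 430.1 -397.4  114.9]
316 139 [ 422.1 -397.4  110.4]
316 141 [ 420.6 -397.4  111.5]
294 181 [ 387.  -378.4  117.5]
338 181 [ 387.7 -416.4  119.9]
316 181 [ 386.5 -397.5  115.6]
316 168 [ 390.2 -397.3   78.8]
```

View pics/w3z.png

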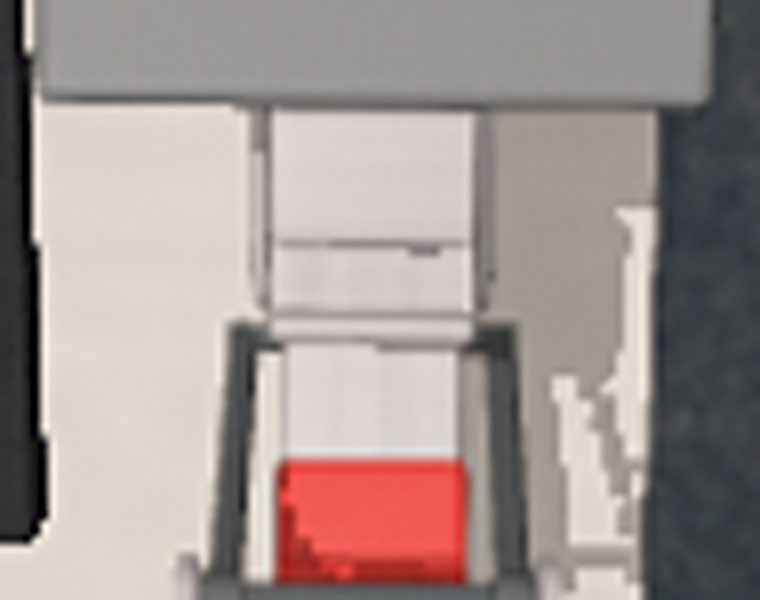

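```bash
python3 - <<'E'
from h import *
d=ld('w3.npz'); save(d,'w3y.png',12,(285,165,348,195))
v=lambda y:105+(y-3.5)/8
u=316
print('block front edge',onz(d,u,v(243),114.7)); print('lip back top',onz(d,u,v(315),116.2)); print('lip front top',onz(d,u,v(341),116.2))
print('lid front', onz(d,u,v(100),112.5))
for uu in (294,338): print('head',onz(d,uu,180.5,118))
E
```

```text
block front edge [ 426.  -397.4  114.7]
lip back top [ 418.7 -397.4  116.2]
lip front top [ 416.  -397.4  116.2]
lid front [ 440.4 -397.4  112.5]
head [ 387.5 -378.4  118. ]
head [ 387.6 -416.5  118. ]
```

View pics/w3y.png

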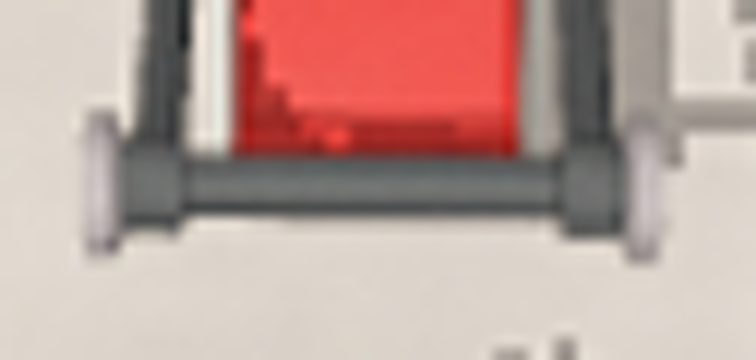

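Request:
{"method": "arm_command", "body": {"motion": [[0.0854,[0.035,0,-0.008],0],[0.0854,[0.035,0,0],0],[0.0854,[0.03,0,0],0],[0.0854,[0.01,0,0],0],[0.0854,[0,0,0],0]]}}

```text
t: 6.15
ee_pos: [404.8, -375.8, 125.4]
eef_rot: [-0.705, -0.021, 0.709, -0.017]
ft_force: [0.8, 0.4, -0.1]
gripper_width: 0.999
```

```bash
python3 - <<'E'
import st
from h import *
d=cam('wrist'); save(d,'w4.png'); np.savez('w4.npz',**{k:np.array(v) for k,v in d.items()})
E
```

```text
t 6.15 s 384.6 t -396.5 z 125.4 F [ 0.8  0.4 -0.1] w 0.999 yaw 3.1111583039775184 q [ 0.73  0.6  -0.04  1.82  0.03  0.73 -0.84]
```

View pics/w4.png

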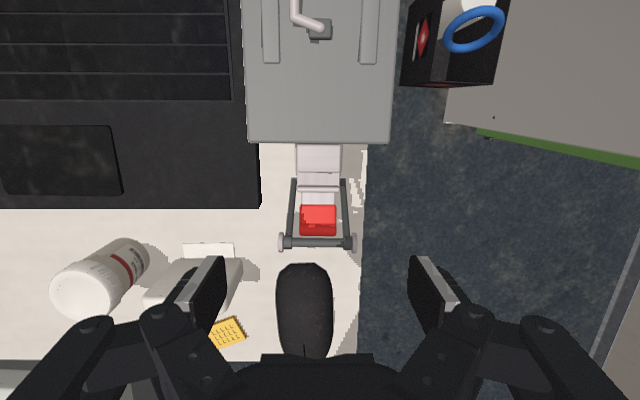

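```bash
python3 - <<'E'
from h import *
d=ld('w4.npz'); save(d,'w4z.png',7,(265,135,370,255)); P=cloud(d)
def st(p): return np.array([p[0]*.9986+p[1]*.0523,-p[0]*.0523+p[1]*.9986,p[2]]).round(1)
for (u,v) in [(318,136),(318,155),(318,241),(318,242),(318,243),(281,241),(355,241),(318,190),(318,215)]: print(u,v,st(P[v,u]))
print(-d['R'].T@d['t'])
E
```

```text
318 136 [ 443.3 -397.6  110.4]
318 155 [ 434.5 -397.6  114.1]
318 241 [ 388.3 -397.7  115. ]
318 242 [ 387.8 -397.7  115.2]
318 243 [ 387.7 -397.7  116.2]
281 241 [ 389.5 -378.2  117.7]
355 241 [ 389.8 -417.2  118. ]
318 190 [ 417.3 -397.7  116.7]
318 215 [ 389.9 -397.7   80.2]
[ 481.66447631 -373.2158522   267.48760087]
```

View pics/w4z.png

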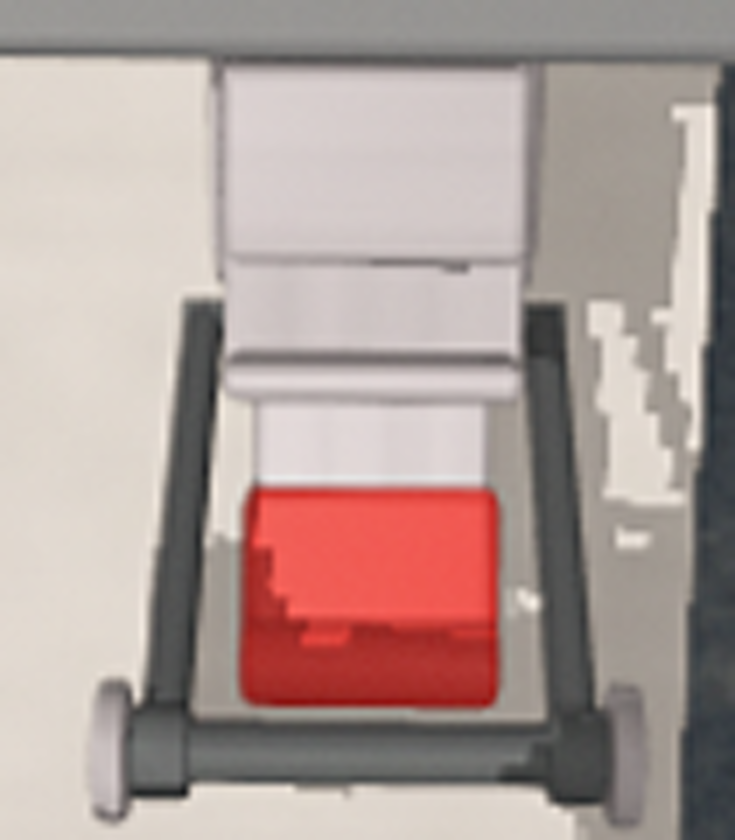

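```bash
python3 - <<'E'
from h import *
d=ld('w4.npz'); v=lambda y:135+(y-3)/7
print('block',onz(d,318,v(258),114.7),'lipback',onz(d,318,v(360),116.2),'lip front',onz(d,318,v(398),116.2),'lid',onz(d,318,v(53),112.5))
for z in (112,114): print('bar',onz(d,318,v(752),z), onz(d,280.5,v(752),z),onz(d,354,v(752),z))
E
```

```text
block [ 426.4 -397.6  114.7] lipback [ 419.2 -397.7  116.2] lip front [ 416.4 -397.7  116.2] lid [ 440.6 -397.6  112.5]
bar [ 386.3 -397.7  112. ] [ 386.2 -377.2  112. ] [ 386.4 -417.4  112. ]
bar [ 387.3 -397.7  114. ] [ 387.2 -377.5  114. ] [ 387.3 -417.2  114. ]
```

Request:
{"method": "arm_command", "body": {"motion": [[0.0854,[0.015,0.001,-0.002],0],[0.0854,[0.012,0,0],0],[0.0854,[0.003,0,0],0],[0.07,[0,0,0],0],[0.055,[0,0,0],0]]}}

```text
t: 6.62
ee_pos: [408.8, -379.5, 100.5]
eef_rot: [0.708, 0.018, -0.706, 0.019]
ft_force: [-0.2, 0.1, -0.0]
gripper_width: 0.745
```

```bash
python3 - <<'E'
import st
from h import *
d=cam('wrist'); save(d,'w5.png')
E
```

```text
t 6.62 s 388.3 t -400.4 z 100.5 F [-0.2  0.1 -0. ] w 0.745 yaw 3.0267830629621812 q [ 0.73  0.63 -0.04  1.84  0.03  0.67 -0.84]
```

View pics/w5.png

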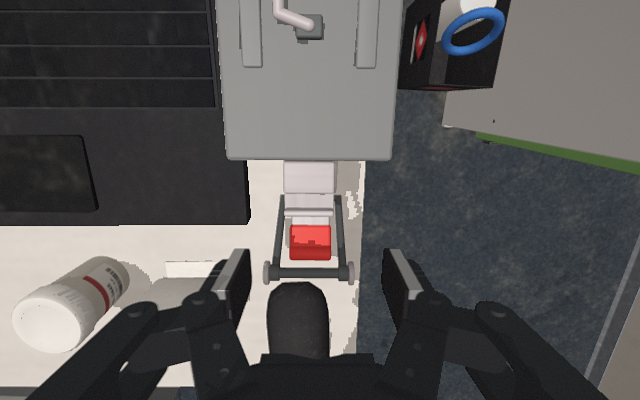

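Request:
{"method": "arm_command", "body": {"motion": [[0.055,[0.004,-0.002,0.001],0],[0.055,[0,0,0],0],[0.055,[0,0,0],0]]}}

```text
t: 6.92
ee_pos: [406.7, -376.7, 95.3]
eef_rot: [0.707, 0.019, -0.707, 0.019]
ft_force: [-0.8, 0.7, 0.3]
gripper_width: 0.645
```

```bash
python3 - <<'E'
import st
from h import *
d=cam('wrist'); save(d,'w6.png'); np.savez('w6.npz',**{k:np.array(v) for k,v in d.items()})
P=cloud(d)
E
```

```text
t 6.92 s 386.4 t -397.5 z 95.3 F [-0.8  0.7  0.3] w 0.645 yaw 3.036888908996275 q [ 0.73  0.64 -0.04  1.85  0.03  0.65 -0.84]
```

View pics/w6.png

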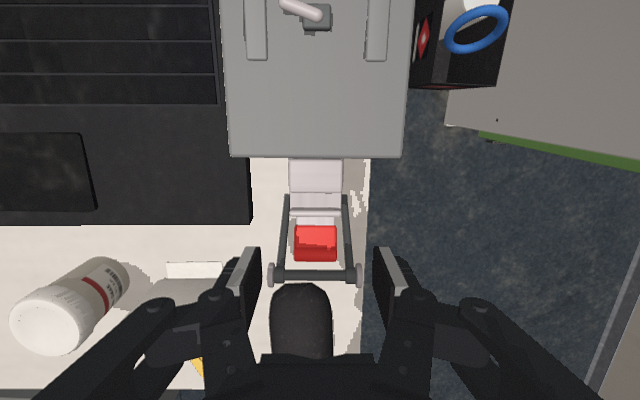

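Request:
{"method": "arm_command", "body": {"motion": [[0.045,[0,0,0],0],[0.038,[0,0,0],0],[0.036,[0,0,0],0],[0.036,[0,0,0],0],[0.036,[0,0,0],0]]}}

```text
t: 7.38
ee_pos: [406.2, -376.3, 95.1]
eef_rot: [-0.706, -0.019, 0.707, -0.018]
ft_force: [-3.1, 2.4, 3.5]
gripper_width: 0.47
```

```bash
python3 - <<'E'
import st
from h import *
d=cam('wrist'); save(d,'w7.png'); np.savez('w7.npz',**{k:np.array(v) for k,v in d.items()})
E
```

```text
t 7.38 s 385.9 t -397.0 z 95.1 F [-3.1  2.4  3.5] w 0.470 yaw 3.027037860160121 q [ 0.73  0.64 -0.04  1.85  0.03  0.65 -0.84]
```

View pics/w7.png

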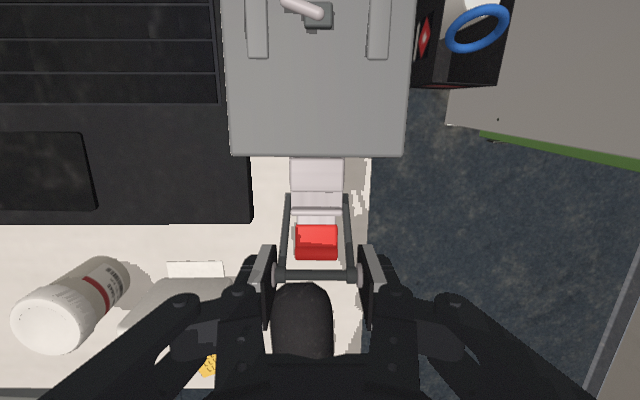

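Request:
{"method": "arm_command", "body": {"motion": [[0.036,[-0.002,0,-0.002],0],[0.036,[-0.002,0,-0.003],0],[0.036,[-0.002,0,-0.003],0],[0.036,[-0.002,0,-0.003],0],[0.036,[-0.0015,0,-0.004],0]]}}

```text
t: 7.85
ee_pos: [422.1, -375.5, 103.8]
eef_rot: [-0.707, -0.019, 0.707, -0.018]
ft_force: [1.5, 1.3, -8.7]
gripper_width: 0.47
```

Request:
{"method": "arm_command", "body": {"motion": [[0.036,[-0.001,0,-0.004],0],[0.036,[-0.001,0,-0.004],0],[0.036,[0,0,-0.004],0],[0.036,[0,0,-0.004],0],[0.036,[0,0,0],0]]}}

```text
t: 8.27
ee_pos: [438.3, -374.8, 106.7]
eef_rot: [-0.707, -0.019, 0.707, -0.019]
ft_force: [-0.2, 2.7, -5.3]
gripper_width: 0.468
```

```bash
python3 - <<'E'
import st
from h import *
d=cam('wrist'); save(d,'w8.png'); np.savez('w8.npz',**{k:np.array(v) for k,v in d.items()}); save(d,'w8z.png',7,(265,135,370,255))
d=cam('scene'); save(d,'s8.png',5,(270,105,410,225))
E
```

```text
t 8.27 s 418.1 t -397.2 z 106.7 F [-0.2  2.7 -5.3] w 0.468 yaw 3.0707516047653627 q [ 0.69  0.65 -0.03  1.78  0.03  0.72 -0.88]
```

View pics/w8.png

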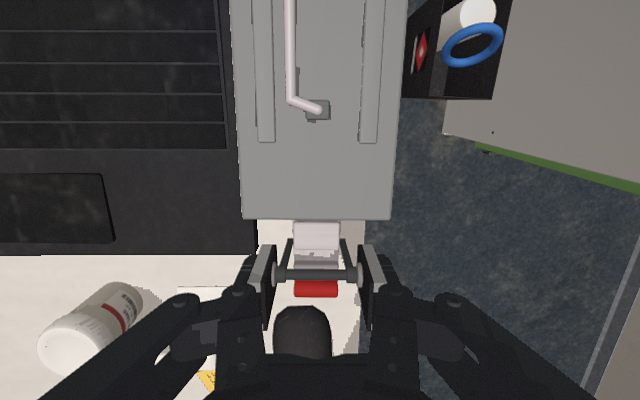

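View pics/s8.png

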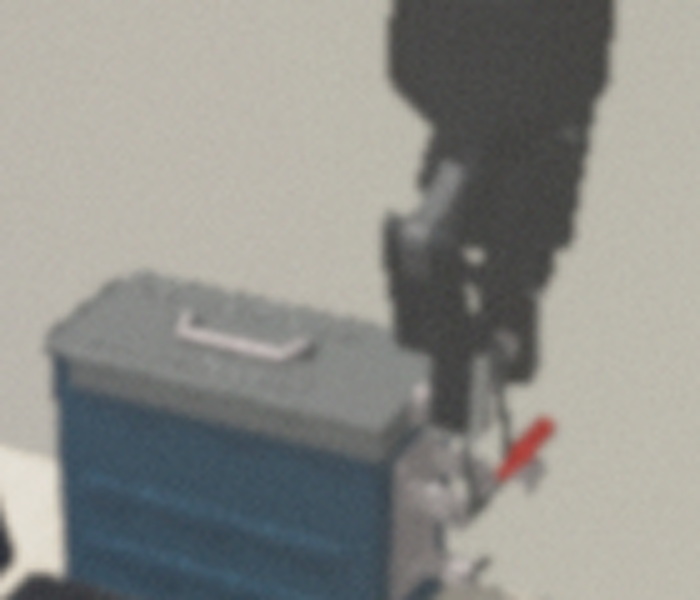

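```bash
python3 - <<'E'
from h import *
d=ld('w8.npz'); save(d,'w8z.png',7,(265,205,370,305)); P=cloud(d)
def st(p): return np.array([p[0]*.9986+p[1]*.0523,-p[0]*.0523+p[1]*.9986,p[2]]).round(1)
for v in range(222,284,3): print(v,st(P[v,317]))
d7=ld('w7.npz'); P=cloud(d7)
for v in range(270,282,2): print('w7',v,st(P[v,317]))
E
```

```text
222 [ 439.9 -398.   113.9]
225 [ 438.8 -398.   114.9]
228 [nan nan nan]
231 [ 435.9 -398.   115.2]
234 [ 433.8 -398.   113.9]
237 [ 432.3 -398.   114.1]
240 [ 430.6 -398.   113.7]
243 [ 429.7 -398.   115. ]
246 [ 427.6 -398.   114. ]
249 [ 424.8 -398.   111.5]
252 [ 422.9 -398.   110.9]
255 [ 421.3 -398.   111.1]
258 [ 420.1 -398.   112. ]
261 [ 418.5 -398.   111.9]
264 [ 418.4 -398.   114.7]
267 [ 417.7 -398.   116.4]
270 [ 420.9 -398.   124.6]
273 [ 420.6 -398.   126.6]
276 [ 419.4 -398.   127.1]
279 [ 417.  -398.   125.7]
282 [ 400.1 -398.1  101.6]
w7 270 [ 388.7 -397.8  113. ]
w7 272 [ 388.  -397.8  113.5]
w7 274 [ 387.5 -397.8  114.4]
w7 276 [ 387.1 -397.8  115.4]
w7 278 [ 385.6 -397.8  114.6]
w7 280 [ 3.121e+02 -3.978e+02 -3.000e-01]
```

View pics/w8z.png

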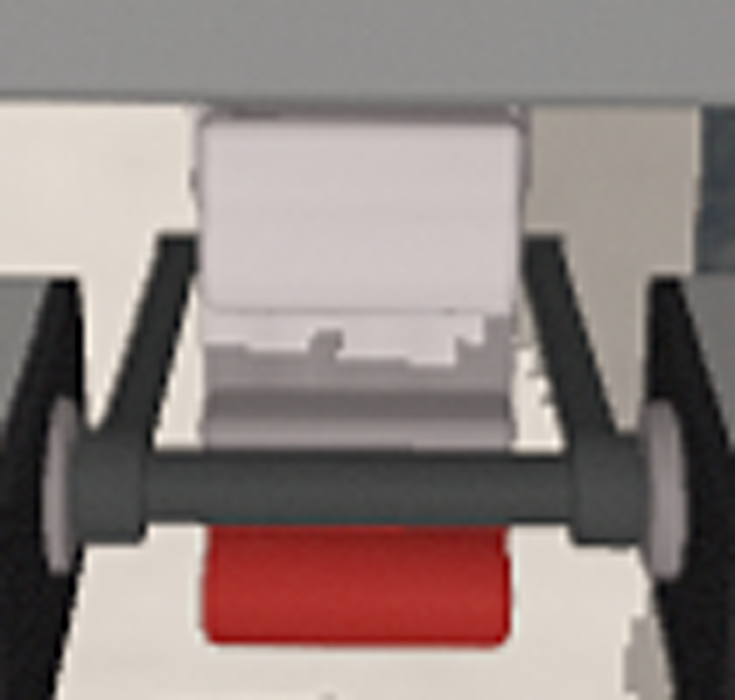

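Request:
{"method": "arm_command", "body": {"motion": [[0.036,[0,0,-0.002],0],[0.036,[0.001,0,-0.002],0],[0.036,[0.002,0,0],0],[0.036,[0.002,0,0],0],[0.036,[0,0,0],0]]}}

```text
t: 8.78
ee_pos: [444.9, -374.7, 103.5]
eef_rot: [0.709, 0.019, -0.705, 0.02]
ft_force: [1.6, 5.8, 4.0]
gripper_width: 0.467
```

```bash
python3 - <<'E'
import st
from h import *
d=cam('wrist'); np.savez('w9.npz',**{k:np.array(v) for k,v in d.items()}); save(d,'w9z.png',7,(265,205,370,305)); P=cloud(d)
def st(p): return np.array([p[0]*.9986+p[1]*.0523,-p[0]*.0523+p[1]*.9986,p[2]]).round(1)
for v in range(232,284,2): print(v,st(P[v,317]))
E
```

```text
t 8.78 s 424.7 t -397.4 z 103.5 F [1.6 5.8 4. ] w 0.467 yaw 3.100065144895325 q [ 0.69  0.66 -0.03  1.77  0.03  0.71 -0.88]
232 [ 442.6 -398.2  113.7]
234 [ 440.4 -398.2  110.9]
236 [ 439.6 -398.2  111.4]
238 [ 439.7 -398.2  113.9]
240 [ 439.  -398.2  114.6]
242 [ 437.6 -398.2  113.8]
244 [ 436.8 -398.2  114.1]
246 [ 435.6 -398.2  113.9]
248 [ 434.7 -398.2  114.2]
250 [ 434.3 -398.2  115.4]
252 [ 432.6 -398.2  114. ]
254 [ 431.7 -398.2  114.3]
256 [ 430.6 -398.2  114.1]
258 [ 429.8 -398.2  114.7]
260 [ 428.7 -398.2  114.6]
262 [ 427.4 -398.2  114. ]
264 [ 426.4 -398.2  114.1]
266 [ 423.6 -398.2  111.2]
268 [ 422.5 -398.2  111.1]
270 [ 427.8 -398.2  122.1]
272 [ 427.3 -398.2  123.1]
274 [ 425.9 -398.2  122.4]
276 [ 425.3 -398.2  123.1]
278 [ 424.7 -398.2  123.7]
280 [ 418.2 -398.2  114.9]
282 [ 418.  -398.2  116.3]
```

View pics/w9z.png

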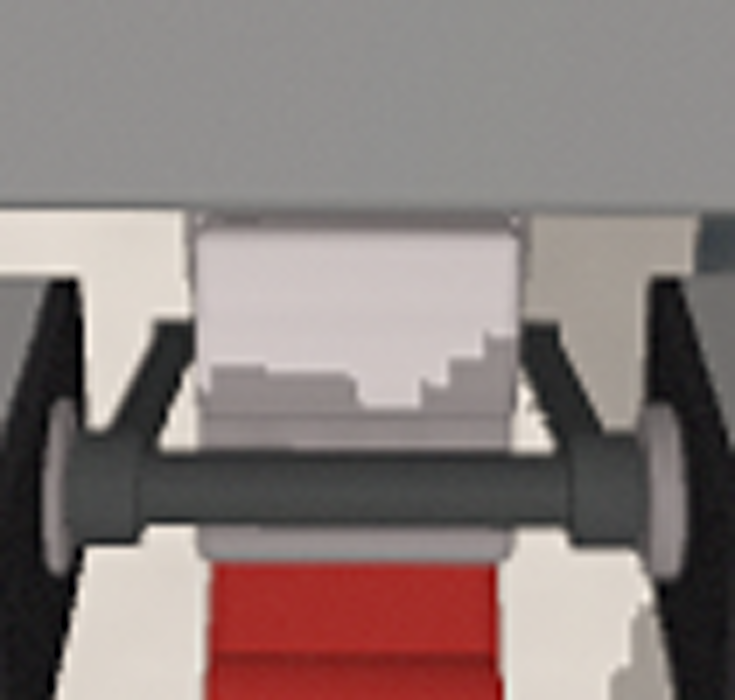

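Request:
{"method": "arm_command", "body": {"motion": [[0.036,[0,-0.0005,0.001],0],[0.036,[0.001,0,0.001],0],[0.036,[0.001,0,0],0],[0.036,[0,0,0],0]]}}

```text
t: 9.17
ee_pos: [442.0, -374.8, 101.4]
eef_rot: [0.709, 0.018, -0.705, 0.02]
ft_force: [0.9, 4.6, 5.0]
gripper_width: 0.473
```

```bash
python3 - <<'E'
import st
from h import *
d=cam('wrist'); np.savez('w10.npz',**{k:np.array(v) for k,v in d.items()}); save(d,'w10z.png',7,(265,205,370,305)); P=cloud(d)
def st(p): return np.array([p[0]*.9986+p[1]*.0523,-p[0]*.0523+p[1]*.9986,p[2]]).round(1)
for v in range(254,290,2): print(v,st(P[v,317]))
E
```

```text
t 9.17 s 421.8 t -397.3 z 101.4 F [0.9 4.6 5. ] w 0.473 yaw 3.073568158628518 q [ 0.69  0.66 -0.03  1.78  0.03  0.7  -0.88]
254 [ 429.6 -398.2  113.8]
256 [ 429.4 -398.1  115.2]
258 [ 428.3 -398.2  115.1]
260 [ 426.9 -398.2  114.4]
262 [ 424.6 -398.2  112.1]
264 [ 423.5 -398.2  112. ]
266 [ 421.9 -398.2  111.1]
268 [ 420.  -398.2  109.6]
270 [ 425.4 -398.1  120.8]
272 [ 424.5 -398.1  121. ]
274 [ 423.9 -398.1  121.6]
276 [ 422.6 -398.1  121.2]
278 [ 421.9 -398.1  121.7]
280 [ 417.6 -398.2  116.5]
282 [ 395.4 -398.3   83. ]
284 [ 395.2 -398.3   84.8]
286 [ 394.  -398.3   85. ]
288 [ 392.5 -398.3   84.8]
```

View pics/w10z.png

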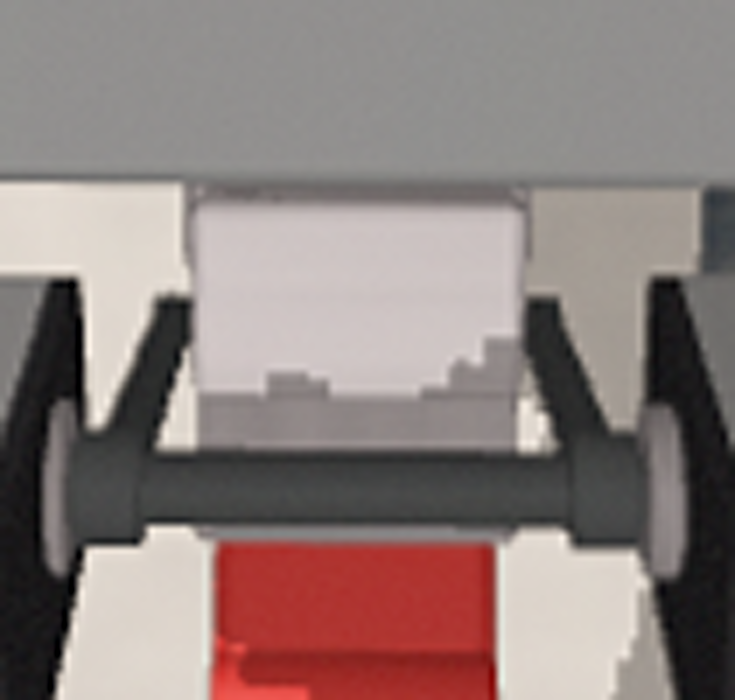

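```bash
python3 - <<'E'
from h import *
d=ld('w10.npz'); v=lambda y:205+(y-3)/7
print(onz(d,317,v(393),114.7), 'barc',onz(d,317,v(489),119.2), 'lipfront',onz(d,317,v(540),116.2))
d=ld('w9.npz'); print(onz(d,317,v(411),114.7), 'barc',onz(d,317,v(489),121), 'lipfront',onz(d,317,v(562),116.2))
d=ld('w8.npz'); print(onz(d,317,v(308),114.7), 'barc',onz(d,317,v(489),124.8), 'lipback',onz(d,317,v(420),116.2))
E
```

```text
[ 426.7 -398.2  114.7] barc [ 422.2 -398.1  119.2] lipfront [ 416.5 -398.2  116.2]
[ 427.1 -398.2  114.7] barc [ 424.9 -398.2  121. ] lipfront [ 416.4 -398.2  116.2]
[ 426.6 -398.   114.7] barc [ 418.8 -398.   124.8] lipback [ 418.9 -398.   116.2]
```

Request:
{"method": "arm_command", "body": {"motion": [[0.036,[0.001,0,-0.0005],0],[0.036,[0.001,0,0],0],[0.036,[0,0,0],0]]}}

```text
t: 9.47
ee_pos: [442.3, -374.7, 99.1]
eef_rot: [0.708, 0.018, -0.705, 0.02]
ft_force: [1.0, 4.7, 5.4]
gripper_width: 0.473
```

```bash
python3 st.py
```

```text
t 9.47 s 422.1 t -397.3 z 99.1 F [1.  4.7 5.4] w 0.473 yaw 3.072900020930831 q [ 0.69  0.66 -0.03  1.78  0.03  0.7  -0.88]
```

Request:
{"method": "arm_command", "body": {"motion": [[0.036,[0.001,0,-0.0003],0],[0.036,[0.0,0,0],0]]}}

```text
t: 9.63
ee_pos: [442.4, -374.7, 97.9]
eef_rot: [0.708, 0.018, -0.706, 0.019]
ft_force: [0.5, 4.6, 4.7]
gripper_width: 0.462
```

Request:
{"method": "arm_command", "body": {"motion": [[0.036,[0.001,0,0],0],[0.036,[0.0,0,0],0]]}}

```text
t: 9.8
ee_pos: [442.3, -374.7, 97.0]
eef_rot: [0.708, 0.018, -0.706, 0.019]
ft_force: [1.3, 5.0, 5.2]
gripper_width: 0.469
```

```bash
python3 - <<'E'
import st
from h import *
d=cam('wrist'); np.savez('w11.npz',**{k:np.array(v) for k,v in d.items()}); save(d,'w11z.png',7,(265,205,370,305))
E
```

```text
t 9.80 s 422.1 t -397.3 z 97.0 F [1.3 5.  5.2] w 0.469 yaw 3.066756858873404 q [ 0.69  0.67 -0.03  1.78  0.03  0.69 -0.88]
```

View pics/w11z.png

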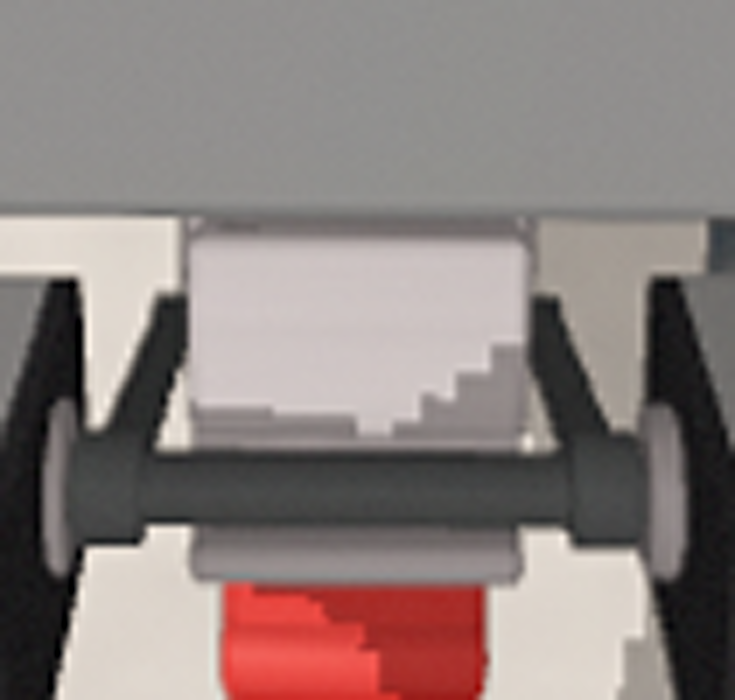

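Request:
{"method": "arm_command", "body": {"motion": [[0.036,[0.0005,0,0],0],[0.036,[0.0,0,0],0]]}}

```text
t: 10.02
ee_pos: [442.4, -374.7, 96.5]
eef_rot: [0.708, 0.018, -0.706, 0.019]
ft_force: [1.9, 4.3, 4.7]
gripper_width: 0.467
```

Request:
{"method": "arm_command", "body": {"motion": [[0.036,[0.0005,0,0],0],[0.036,[0.0,0,0],0]]}}

```text
t: 10.18
ee_pos: [442.5, -374.7, 96.2]
eef_rot: [0.708, 0.018, -0.705, 0.019]
ft_force: [1.1, 5.8, 5.9]
gripper_width: 0.469
```

Request:
{"method": "arm_command", "body": {"motion": [[0.036,[0.0005,0,0],0],[0.036,[0.0,0,0],0]]}}

```text
t: 10.35
ee_pos: [442.5, -374.8, 96.0]
eef_rot: [0.708, 0.018, -0.705, 0.019]
ft_force: [0.3, 6.3, 8.3]
gripper_width: 0.464
```

```bash
python3 - <<'E'
import st
from h import *
d=cam('wrist'); np.savez('w12.npz',**{k:np.array(v) for k,v in d.items()}); save(d,'w12z.png',7,(265,205,370,305))
P=cloud(d)
def st(p): return np.array([p[0]*.9986+p[1]*.0523,-p[0]*.0523+p[1]*.9986,p[2]]).round(1)
for v in range(254,296,2): print(v,st(P[v,317]))
E
```

```text
t 10.35 s 422.3 t -397.4 z 96.0 F [0.3 6.3 8.3] w 0.464 yaw 3.062496991739181 q [ 0.69  0.67 -0.03  1.78  0.03  0.69 -0.88]
254 [ 432.9 -398.1  113.7]
256 [ 432.5 -398.1  114.8]
258 [ 431.6 -398.1  115. ]
260 [ 430.5 -398.1  114.7]
262 [ 428.9 -398.1  113.7]
264 [ 429.  -398.1  115.6]
266 [ 428.1 -398.1  115.7]
268 [ 424.2 -398.2  110.7]
270 [ 424.7 -398.2  113.3]
272 [ 424.6 -398.1  114.9]
274 [ 424.5 -398.1  116.4]
276 [ 423.5 -398.1  116.5]
278 [ 422.1 -398.1  115.9]
280 [ 419.  -398.2  112.4]
282 [ 418.7 -398.2  113.7]
284 [ 419.1 -398.1  116. ]
286 [ 418.  -398.2  115.9]
288 [ 417.1 -398.2  116.1]
290 [ 383.6 -398.3   67.2]
292 [ 382.8 -398.3   68.2]
294 [ 381.3 -398.3   68.2]
```

View pics/w12z.png

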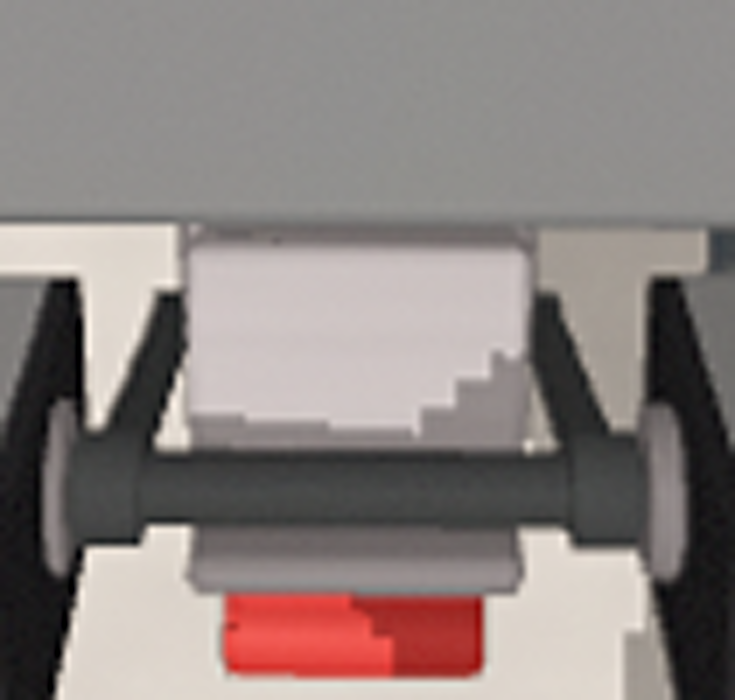

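Request:
{"method": "arm_command", "body": {"motion": [[0.045,[-0.0003,0,0],0],[0.055,[0,0,0],0],[0.07,[0.0,0,0],0],[0.0854,[0.0,0,0],0],[0.0854,[0.0,0,0],0]]}}

```text
t: 10.82
ee_pos: [440.1, -375.7, 94.3]
eef_rot: [-0.707, -0.018, 0.707, -0.019]
ft_force: [0.5, -0.2, -0.3]
gripper_width: 0.993
```

```bash
python3 - <<'E'
import st
from h import *
d=cam('wrist'); np.savez('w13.npz',**{k:np.array(v) for k,v in d.items()}); save(d,'w13z.png',7,(265,205,370,305))
P=cloud(d)
def st(p): return np.array([p[0]*.9986+p[1]*.0523,-p[0]*.0523+p[1]*.9986,p[2]]).round(1)
for v in range(260,306,3): print(v,st(P[v,317]))
E
```

```text
t 10.82 s 419.9 t -398.2 z 94.3 F [ 0.5 -0.2 -0.3] w 0.993 yaw 2.972651586545993 q [ 0.69  0.67 -0.03  1.78  0.03  0.69 -0.88]
260 [ 429.1 -399.   114.8]
263 [ 427.2 -399.   114. ]
266 [ 424.2 -399.   111.3]
269 [ 424.3 -399.   114.2]
272 [ 423.5 -399.   115.3]
275 [ 422.7 -399.   116.5]
278 [ 420.6 -399.   115.4]
281 [ 418.3 -399.   114.3]
284 [ 418.1 -399.   116.4]
287 [ 416.2 -399.   115.8]
290 [ 381.5 -399.    66.4]
293 [ 380.7 -399.    68.5]
296 [ 378.9 -399.    69.1]
299 [ 376.4 -399.    68.6]
302 [ 3.244e+02 -3.991e+02 -2.000e-01]
305 [ 3.217e+02 -3.991e+02  3.000e-01]
```

View pics/w13z.png

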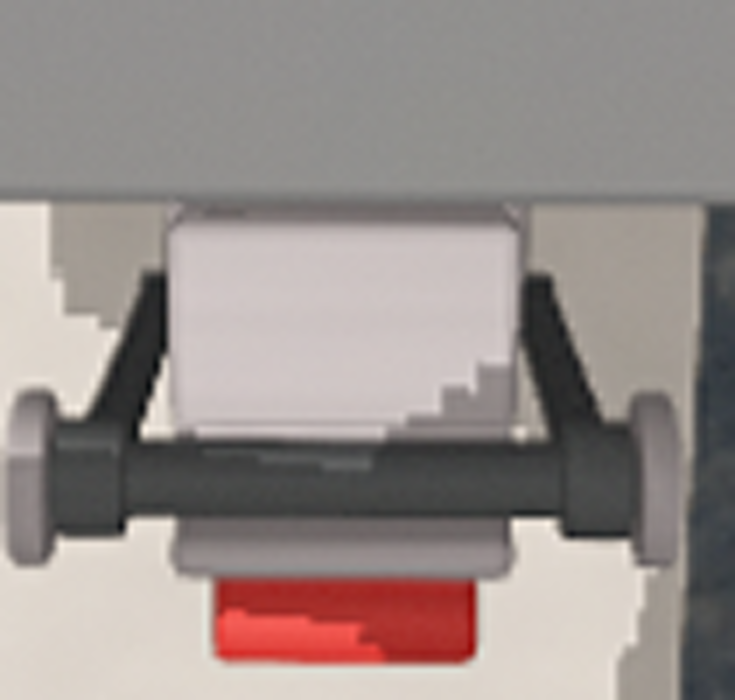

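```bash
python3 - <<'E'
from h import *
def S(P): return np.stack([P[...,0]*.9986+P[...,1]*.0523,-P[...,0]*.0523+P[...,1]*.9986,P[...,2]],-1)
d=ld('w1.npz'); P=S(cloud(d)); g=d['pixels'].max(-1)
m=np.zeros_like(g,bool); m[185:262,298:345]=True; m&=(g<45)&(P[...,2]>3)
Q=P[m]; print('mouse s,t,z', np.percentile(Q,[1,99],axis=0).round(1))
Q=P[180:262,180:296].reshape(-1,3); Q=Q[Q[:,2]>4]; print('others',np.percentile(Q,[1,99],axis=0).round(1))
# gripper shape in tool frame
for n,tcp in (('w13.npz',(419.9,-398.2,94.3)),('w7.npz',(385.9,-397.0,95.1)),('w4.npz',(384.6,-396.5,125.4))):
    d=ld(n); P=S(cloud(d)).reshape(-1,3); r=P-np.array(tcp)
    ok=(r[:,2]>-5)&(np.abs(r[:,1])<110)&(np.abs(r[:,0])<70)&(d['depth'].reshape(-1)<230)
    print(n)
    for h in range(-5,130,10):
        k=ok&(r[:,2]>=h)&(r[:,2]<h+10)
        if k.sum()>5: q=r[k]; print(h,k.sum(),'s',q[:,0].min().round(),q[:,0].max().round(),'t',q[:,1].min().round(),q[:,1].max().round())
E
```

```text
mouse s,t,z [[ 207.6 -410.7    5.6]
 [ 310.4 -358.6   37.8]]
others [[ 217.9 -335.6    4.4]
 [ 382.5 -196.   353. ]]
w13.npz
-5 85 s -3.0 1.0 t -17.0 19.0
5 190 s -10.0 70.0 t -48.0 42.0
15 24478 s -13.0 70.0 t -57.0 56.0
25 1512 s -13.0 11.0 t -57.0 56.0
35 1838 s -13.0 11.0 t -57.0 56.0
45 1495 s -6.0 12.0 t -61.0 60.0
55 4606 s -14.0 13.0 t -75.0 74.0
65 10888 s -14.0 17.0 t -75.0 74.0
75 12890 s -4.0 17.0 t -74.0 73.0
85 7330 s 7.0 20.0 t -73.0 72.0
95 16 s 19.0 20.0 t -19.0 17.0
w7.npz
-5 324 s -2.0 15.0 t -21.0 21.0
5 941 s -12.0 70.0 t -36.0 35.0
15 12273 s -12.0 70.0 t -36.0 35.0
25 1072 s -12.0 11.0 t -34.0 33.0
35 1402 s -13.0 13.0 t -43.0 42.0
45 3387 s -14.0 14.0 t -54.0 53.0
55 7778 s -14.0 16.0 t -57.0 56.0
65 7167 s -13.0 17.0 t -60.0 59.0
75 11732 s -5.0 18.0 t -64.0 63.0
85 5989 s 7.0 20.0 t -65.0 64.0
95 31 s 19.0 20.0 t -20.0 17.0
w4.npz
5 83 s -9.0 9.0 t -44.0 43.0
15 1055 s -12.0 11.0 t -57.0 56.0
25 1496 s -13.0 11.0 t -57.0 56.0
35 1844 s -12.0 11.0 t -58.0 56.0
45 1491 s -7.0 12.0 t -64.0 55.0
55 4510 s -13.0 14.0 t -76.0 74.0
65 11002 s -14.0 18.0 t -76.0 74.0
75 12928 s -4.0 18.0 t -74.0 72.0
85 7248 s 7.0 20.0 t -73.0 71.0
95 13 s 20.0 20.0 t -19.0 16.0
```

Request:
{"method": "arm_command", "body": {"motion": [[0.0854,[-0.03,0,0],0],[0.0854,[-0.03,0,0.01],0],[0.0,[0,0,0.03],0],[0.0,[0,0,0],0],[0.0,[0,0,0],0]]}}

```text
t: 11.28
ee_pos: [398.5, -377.7, 154.7]
eef_rot: [-0.706, -0.017, 0.707, -0.018]
ft_force: [0.5, 0.9, 0.3]
gripper_width: 0.605
```

Request:
{"method": "arm_command", "body": {"motion": [[0.0,[0,0,0],0],[0.0,[0,0,0],0]]}}

```text
t: 11.45
ee_pos: [401.3, -376.3, 153.9]
eef_rot: [0.707, 0.019, -0.707, 0.019]
ft_force: [0.3, -0.4, 0.1]
gripper_width: 0.302
```

```bash
python3 - <<'E'
import st
from h import *
for ph in np.arange(.05,1.25,.0975): print('phi %.2f lever %.3f'%(ph,1.222-ph),'TCP s %.1f z %.1f'%(420.4-29*np.cos(ph)-3*np.sin(ph)-11,68-29*np.sin(ph)+3*np.cos(ph)))
d=cam('wrist'); np.savez('w14.npz',**{k:np.array(v) for k,v in d.items()}); save(d,'w14.png')
d=cam('scene'); save(d,'s14.png',5,(270,105,410,225))
E
```

```text
t 11.45 s 381.0 t -396.8 z 153.9 F [ 0.3 -0.4  0.1] w 0.302 yaw 3.0842220045738458 q [ 0.74  0.55 -0.04  1.81  0.03  0.78 -0.83]
phi 0.05 lever 1.172 TCP s 380.3 z 69.5
phi 0.15 lever 1.075 TCP s 380.3 z 66.7
phi 0.25 lever 0.977 TCP s 380.5 z 63.9
phi 0.34 lever 0.879 TCP s 381.1 z 61.1
phi 0.44 lever 0.782 TCP s 381.9 z 58.4
phi 0.54 lever 0.684 TCP s 383.0 z 55.7
phi 0.64 lever 0.587 TCP s 384.3 z 53.2
phi 0.73 lever 0.489 TCP s 385.8 z 50.8
phi 0.83 lever 0.392 TCP s 387.6 z 48.6
phi 0.93 lever 0.294 TCP s 389.6 z 46.6
phi 1.03 lever 0.197 TCP s 391.8 z 44.8
phi 1.12 lever 0.099 TCP s 394.1 z 43.2
phi 1.22 lever 0.002 TCP s 396.6 z 41.8
```

View pics/w14.png

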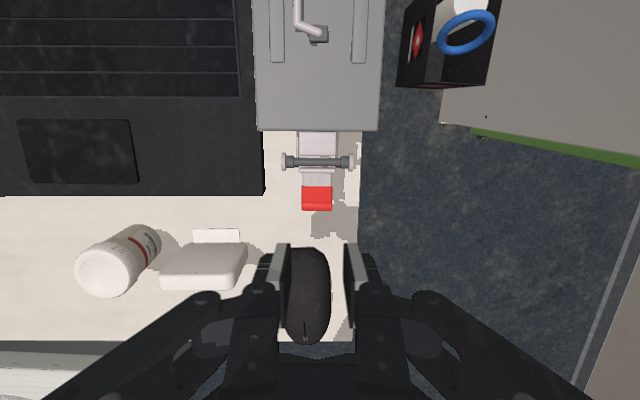

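View pics/s14.png

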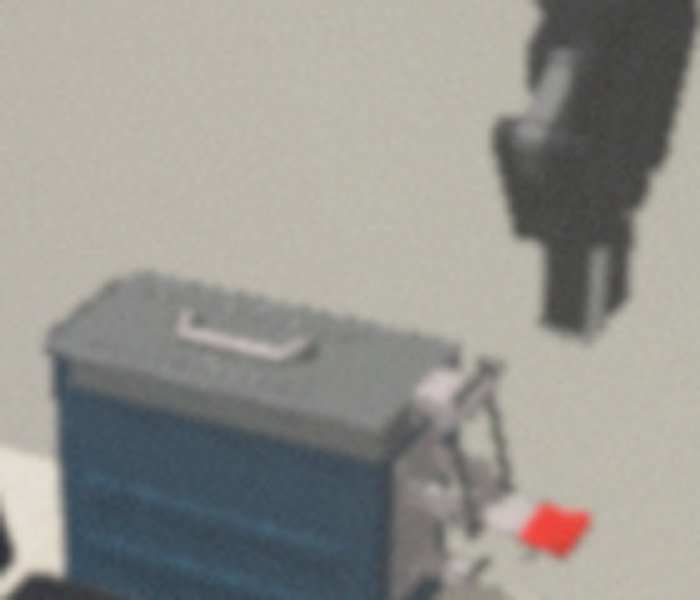

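Request:
{"method": "arm_command", "body": {"motion": [[0.0,[0.035,0.001,0],0],[0.0,[0.035,0,0],0],[0.0,[0.006,0,0],0],[0.0,[0,0,0],0]]}}

```text
t: 11.88
ee_pos: [399.5, -376.1, 75.9]
eef_rot: [-0.705, -0.021, 0.708, -0.017]
ft_force: [-0.2, 0.3, 0.7]
gripper_width: -0.003
```

```bash
python3 - <<'E'
import st
from h import *
d=ld('w14.npz'); print(onz(d,316.5,186.5,71),onz(d,316.5,210,70))
d=cam('wrist'); np.savez('w15.npz',**{k:np.array(v) for k,v in d.items()}); save(d,'w15.png')
E
```

```text
t 11.88 s 379.3 t -396.4 z 75.9 F [-0.2  0.3  0.7] w -0.003 yaw 3.072055807387798 q [ 0.74  0.66 -0.03  1.87  0.03  0.61 -0.83]
[ 395.1 -397.2   71. ] [ 376.2 -397.3   70. ]
```

View pics/w15.png

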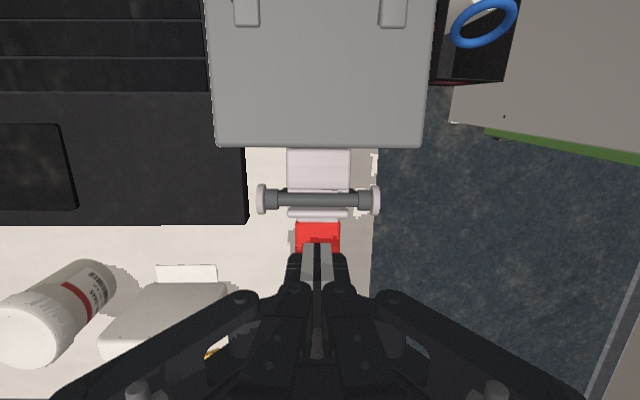

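Request:
{"method": "arm_command", "body": {"motion": [[0.0,[0.003,0.001,-0.001],0],[0.0,[0.003,0,0],0],[0.0,[0.002,0,0],0],[0.0,[0.002,0,0],0]]}}

```text
t: 12.27
ee_pos: [402.2, -379.1, 69.3]
eef_rot: [0.707, 0.018, -0.706, 0.019]
ft_force: [0.7, -0.3, -0.3]
gripper_width: -0.001
```

Request:
{"method": "arm_command", "body": {"motion": [[0.0,[0.002,0,0],0],[0.0,[0.002,0,0],0]]}}

```text
t: 12.43
ee_pos: [402.2, -379.1, 65.0]
eef_rot: [0.707, 0.018, -0.706, 0.019]
ft_force: [0.3, 0.0, 2.7]
gripper_width: -0.003
```

```bash
python3 st.py
```

```text
t 12.43 s 381.8 t -399.6 z 65.0 F [0.3 0.  2.7] w -0.003 yaw 3.0295719434328134 q [ 0.74  0.68 -0.03  1.88  0.04  0.58 -0.84]
```

Request:
{"method": "arm_command", "body": {"motion": [[0.0,[0.002,-0.0005,0.0005],0],[0.0,[0.002,-0.0005,0],0],[0.0,[0.002,-0.0005,0],0],[0.0,[0.002,0,-0.0005],0],[0.0,[0.002,0,-0.001],0]]}}

```text
t: 12.85
ee_pos: [403.1, -378.1, 55.0]
eef_rot: [0.707, 0.018, -0.706, 0.019]
ft_force: [0.3, -1.1, 5.3]
gripper_width: -0.002
```

```bash
python3 - <<'E'
import st
from h import *
d=cam('scene'); save(d,'s16.png',5,(270,105,410,225))
E
```

```text
t 12.85 s 382.8 t -398.7 z 55.0 F [ 0.3 -1.1  5.3] w -0.002 yaw 3.003137231418833 q [ 0.73  0.7  -0.03  1.88  0.04  0.56 -0.84]
```

View pics/s16.png

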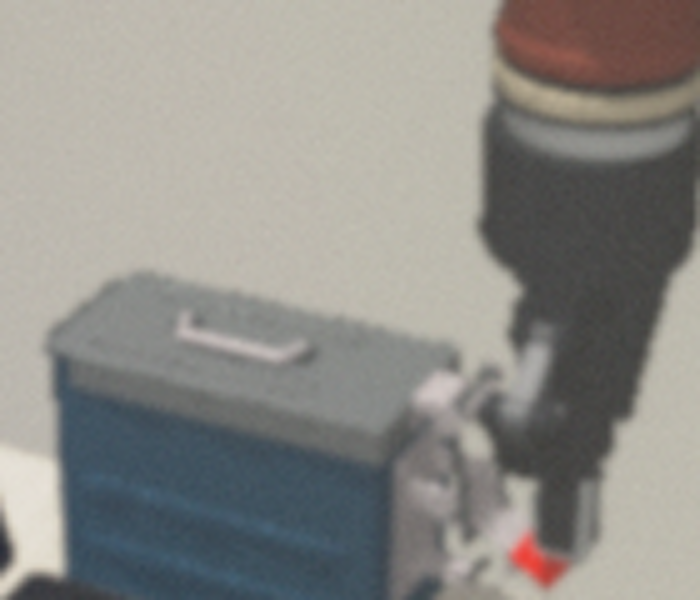

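Request:
{"method": "arm_command", "body": {"motion": [[0.0,[0.0018,0,-0.0012],0],[0.0,[0.0018,0,-0.0012],0],[0.0,[0.0018,0,-0.0015],0],[0.0,[0.0015,0,-0.0015],0],[0.0,[0.001,0,-0.001],0]]}}

```text
t: 13.32
ee_pos: [408.1, -377.7, 46.7]
eef_rot: [-0.706, -0.018, 0.707, -0.019]
ft_force: [-0.6, -1.4, 5.5]
gripper_width: -0.002
```

```bash
python3 st.py
```

```text
t 13.32 s 387.7 t -398.5 z 46.7 F [-0.6 -1.4  5.5] w -0.002 yaw 2.973599622044887 q [ 0.72  0.72 -0.03  1.88  0.04  0.55 -0.85]
```

Request:
{"method": "arm_command", "body": {"motion": [[0.0,[0.0008,0,-0.0012],0],[0.0,[0.0008,0,-0.0015],0],[0.0,[0,0,0],0]]}}

```text
t: 13.57
ee_pos: [410.0, -377.5, 44.6]
eef_rot: [-0.706, -0.018, 0.708, -0.018]
ft_force: [-1.9, -3.3, 3.9]
gripper_width: 0.002
```

Request:
{"method": "arm_command", "body": {"motion": [[0.0,[0.0006,0,-0.0012],0],[0.0,[0.0006,0,-0.0012],0],[0.0,[0,0,0],0]]}}

```text
t: 13.82
ee_pos: [412.5, -376.6, 43.0]
eef_rot: [-0.706, -0.019, 0.708, -0.018]
ft_force: [-3.5, -2.3, 0.9]
gripper_width: 0.004
```

```bash
python3 - <<'E'
import st
from h import *
d=cam('scene'); save(d,'s17.png',5,(270,105,410,225))
d=cam('wrist'); save(d,'w17.png')
E
```

```text
t 13.82 s 392.3 t -397.6 z 43.0 F [-3.5 -2.3  0.9] w 0.004 yaw 2.976543636840475 q [ 0.72  0.73 -0.03  1.87  0.04  0.55 -0.85]
```

View pics/s17.png

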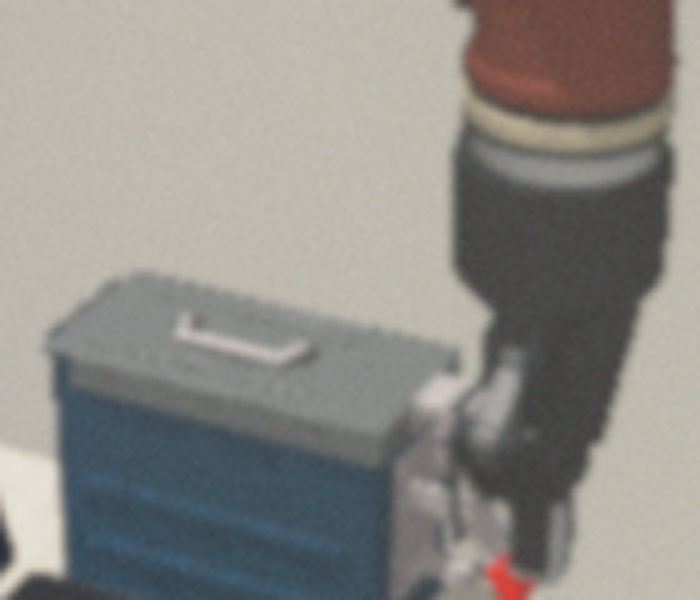

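View pics/w17.png

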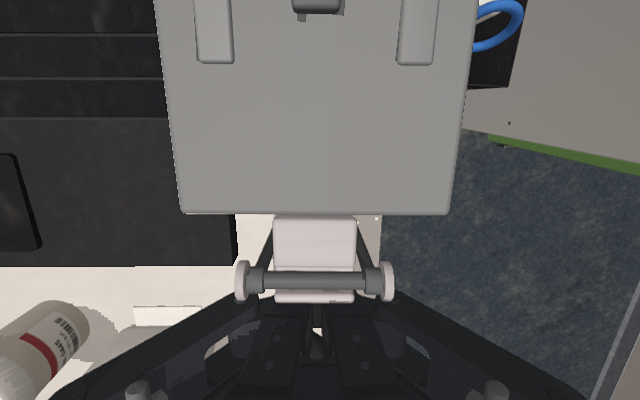

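Request:
{"method": "arm_command", "body": {"motion": [[0.0,[0.0005,0,-0.001],0],[0.0,[0.0004,0,-0.001],0]]}}

```text
t: 14.08
ee_pos: [414.9, -375.6, 42.2]
eef_rot: [-0.706, -0.019, 0.708, -0.018]
ft_force: [-5.6, -3.6, 1.0]
gripper_width: -0.002
```

Request:
{"method": "arm_command", "body": {"motion": [[0.0,[0.0004,0,-0.001],0],[0.0,[0.0,0,0],0]]}}

```text
t: 14.25
ee_pos: [415.1, -375.7, 42.0]
eef_rot: [-0.705, -0.019, 0.708, -0.018]
ft_force: [-6.1, -2.1, 2.3]
gripper_width: -0.004
```

```bash
python3 st.py
```

```text
t 14.25 s 394.9 t -396.9 z 42.0 F [-6.1 -2.1  2.3] w -0.004 yaw 3.01490215851544 q [ 0.71  0.73 -0.03  1.86  0.04  0.55 -0.86]
```

Request:
{"method": "arm_command", "body": {"motion": [[0.0,[0.0003,0,-0.001],0],[0.0,[0.0,0,0],0]]}}

```text
t: 14.42
ee_pos: [415.3, -375.7, 41.8]
eef_rot: [-0.705, -0.019, 0.709, -0.018]
ft_force: [-7.3, -1.8, 4.1]
gripper_width: 0.001
```

Request:
{"method": "arm_command", "body": {"motion": [[0.0,[0.0003,0,-0.001],0],[0.0,[0.0,0,0],0]]}}

```text
t: 14.58
ee_pos: [415.4, -375.7, 41.7]
eef_rot: [-0.704, -0.019, 0.709, -0.017]
ft_force: [-9.5, -0.9, 5.6]
gripper_width: 0.004
```

```bash
python3 st.py
```

```text
t 14.58 s 395.2 t -396.9 z 41.7 F [-9.5 -0.9  5.6] w 0.004 yaw 2.9619990110098513 q [ 0.71  0.73 -0.02  1.86  0.04  0.56 -0.86]
```

Request:
{"method": "arm_command", "body": {"motion": [[0.0,[0.0003,0,-0.001],0],[0.0,[0.0003,0,-0.001],0]]}}

```text
t: 14.75
ee_pos: [415.7, -375.7, 41.4]
eef_rot: [-0.703, -0.019, 0.71, -0.017]
ft_force: [-12.9, -0.2, 13.9]
gripper_width: -0.004
```

Request:
{"method": "arm_command", "body": {"motion": [[0.0,[0.0003,0,-0.001],0],[0.0,[0.0,0,0],0]]}}

```text
t: 14.92
ee_pos: [415.8, -375.7, 41.4]
eef_rot: [-0.703, -0.019, 0.711, -0.017]
ft_force: [-12.7, -1.3, 13.7]
gripper_width: 0.003
```

```bash
python3 - <<'E'
import st
from h import *
d=cam('scene'); save(d,'s18.png',5,(270,105,410,225))
E
```

```text
t 14.92 s 395.5 t -396.9 z 41.4 F [-12.7  -1.3  13.7] w 0.003 yaw 2.8938799224434604 q [ 0.71  0.73 -0.02  1.86  0.04  0.56 -0.86]
```

View pics/s18.png

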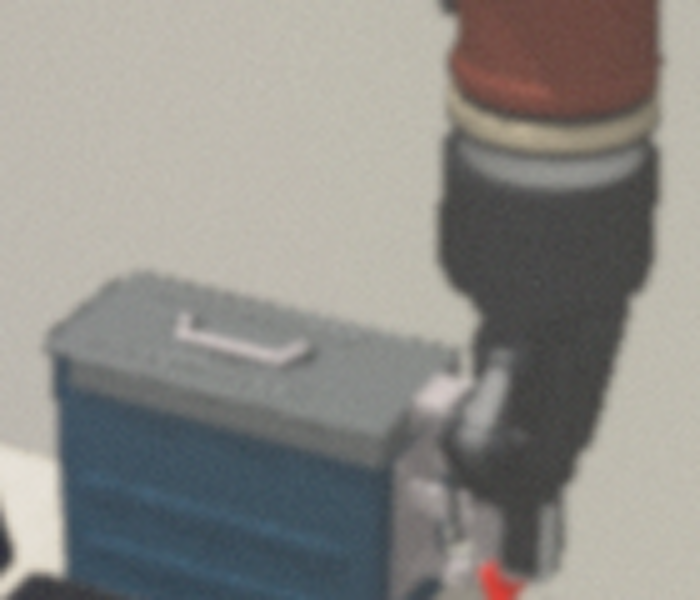

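Request:
{"method": "arm_command", "body": {"motion": [[0.0,[-0.0007,0,-0.001],0],[0.0,[0,0,0],0]]}}

```text
t: 15.13
ee_pos: [415.8, -375.6, 41.5]
eef_rot: [-0.702, -0.019, 0.711, -0.016]
ft_force: [-13.7, -1.9, 11.0]
gripper_width: -0.002
```

```bash
python3 st.py
```

```text
t 15.13 s 395.6 t -396.9 z 41.5 F [-13.7  -1.9  11. ] w -0.002 yaw 2.8713337120906743 q [ 0.71  0.73 -0.02  1.86  0.04  0.57 -0.86]
```

Request:
{"method": "arm_command", "body": {"motion": [[0.0,[0.0,0,-0.001],0],[0.0,[0,0,0],0]]}}

```text
t: 15.3
ee_pos: [415.9, -375.6, 41.5]
eef_rot: [-0.702, -0.019, 0.712, -0.016]
ft_force: [-14.6, -1.1, 11.6]
gripper_width: 0.002
```

Request:
{"method": "arm_command", "body": {"motion": [[0.0,[0.0,0,-0.001],0],[0.0,[0,0,0],0]]}}

```text
t: 15.47
ee_pos: [416.0, -375.6, 41.4]
eef_rot: [-0.701, -0.019, 0.713, -0.016]
ft_force: [-15.9, -0.8, 11.8]
gripper_width: -0.001
```

```bash
python3 st.py
```

```text
t 15.47 s 395.7 t -396.8 z 41.4 F [-15.9  -0.8  11.8] w -0.001 yaw 2.8227291268481167 q [ 0.7   0.73 -0.02  1.85  0.04  0.57 -0.86]
```

Request:
{"method": "arm_command", "body": {"motion": [[0.0,[0.0,0,-0.001],0],[0.0,[0,0,0],0]]}}

```text
t: 15.63
ee_pos: [416.1, -375.6, 41.4]
eef_rot: [-0.701, -0.019, 0.713, -0.015]
ft_force: [-17.5, -1.5, 13.4]
gripper_width: 0.001
```

Request:
{"method": "arm_command", "body": {"motion": [[0.0,[0.0,0,-0.001],0],[0.0,[0,0,0],0]]}}

```text
t: 15.8
ee_pos: [416.2, -375.6, 41.3]
eef_rot: [-0.7, -0.019, 0.714, -0.015]
ft_force: [-17.8, -1.9, 14.4]
gripper_width: -0.004
```

```bash
python3 - <<'E'
import st
from h import *
d=cam('wrist'); save(d,'w18.png')
E
```

```text
t 15.80 s 396.0 t -396.8 z 41.3 F [-17.8  -1.9  14.4] w -0.004 yaw 2.7750568838394543 q [ 0.7   0.74 -0.02  1.85  0.04  0.58 -0.86]
```

View pics/w18.png

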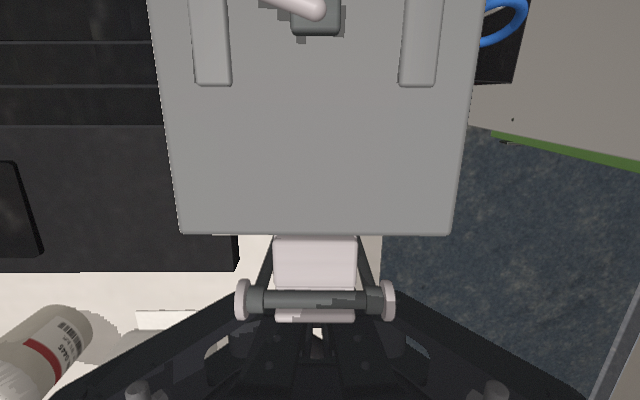

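Request:
{"method": "arm_command", "body": {"motion": [[0.0,[0.0,0,0.004],0],[0.0,[0,0,0.004],0],[0.0,[0,0,0.004],0],[0.0,[0,0,0.002],0],[0.0,[0,0,0],0]]}}

```text
t: 16.27
ee_pos: [414.9, -375.4, 41.6]
eef_rot: [0.708, 0.02, -0.706, 0.019]
ft_force: [0.5, 0.6, 0.3]
gripper_width: -0.002
```

```bash
python3 - <<'E'
import st
from h import *
d=cam('wrist'); save(d,'w19.png'); np.savez('w19.npz',**{k:np.array(v) for k,v in d.items()})
P=cloud(d)
def st(p): return np.array([p[0]*.9986+p[1]*.0523,-p[0]*.0523+p[1]*.9986,p[2]]).round(1)
for v in list(range(180,320,8)): print(v,st(P[v,317]))
E
```

```text
t 16.27 s 394.7 t -396.6 z 41.6 F [0.5 0.6 0.3] w -0.002 yaw 3.1234806993245883 q [ 0.72  0.73 -0.03  1.87  0.03  0.54 -0.85]
180 [ 451.6 -397.3  109.5]
188 [ 449.7 -397.3  109.8]
196 [ 447.4 -397.3  109. ]
204 [ 445.6 -397.3  110. ]
212 [ 443.2 -397.3  109.5]
220 [ 440.8 -397.3  108.7]
228 [ 439.7 -397.3  111.5]
236 [ 437.6 -397.3  111.7]
244 [ 435.4 -397.3  111.8]
252 [ 433.1 -397.3  111.7]
260 [ 430.9 -397.3  111.9]
268 [ 429.  -397.3  112.6]
276 [ 424.1 -397.3  108.4]
284 [ 423.6 -397.3  111.5]
292 [ 421.3 -397.3  111.9]
300 [ 418.8 -397.3  111.9]
308 [ 416.1 -397.3  111.6]
316 [ 387.8 -397.4   78.7]
```

View pics/w19.png

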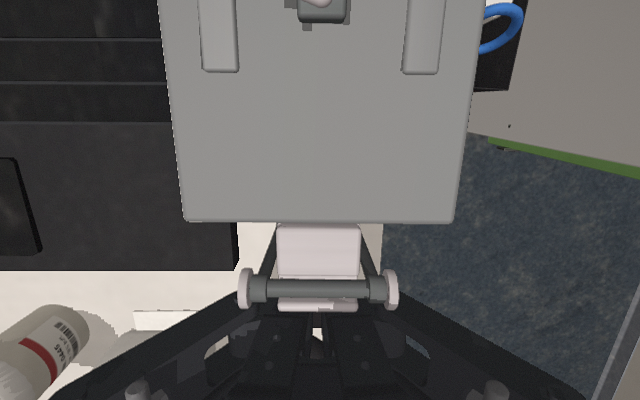

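Request:
{"method": "arm_command", "body": {"motion": [[0.0,[0.0,0,0.015],0],[0.0,[0,0,0.02],0],[0.0,[-0.03,0,0.02],0],[0.0,[-0.04,0,0],0],[0.0,[-0.04,0,0],0]]}}

```text
t: 16.73
ee_pos: [357.5, -378.5, 151.9]
eef_rot: [-0.706, -0.02, 0.707, -0.017]
ft_force: [1.4, -0.1, -0.2]
gripper_width: -0.001
```

Request:
{"method": "arm_command", "body": {"motion": [[0.0,[-0.0,0,0],0],[0.0,[0,0,0],0]]}}

```text
t: 16.9
ee_pos: [361.0, -380.2, 154.2]
eef_rot: [0.709, 0.018, -0.705, 0.021]
ft_force: [-0.5, -0.8, -0.8]
gripper_width: -0.003
```

```bash
python3 - <<'E'
import st
from h import *
d=cam('wrist'); save(d,'w20.png'); np.savez('w20.npz',**{k:np.array(v) for k,v in d.items()})
d=cam('scene'); save(d,'s20.png',6,(310,140,420,240)); np.savez('s20.npz',**{k:np.array(v) for k,v in d.items()})
E
```

```text
t 16.90 s 340.6 t -398.6 z 154.2 F [-0.5 -0.8 -0.8] w -0.003 yaw 3.126715142905482 q [ 0.8   0.51 -0.05  1.89  0.03  0.73 -0.78]
```

View pics/w20.png

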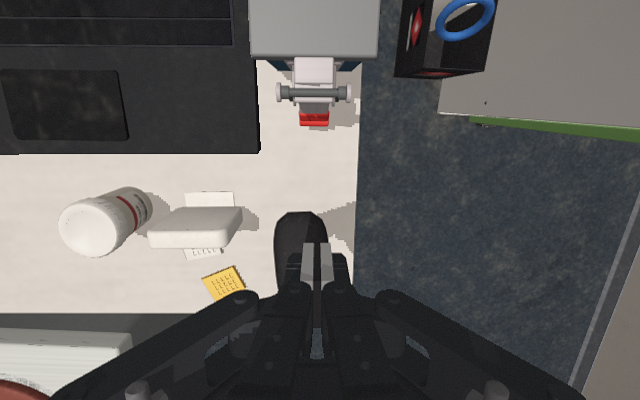

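View pics/s20.png

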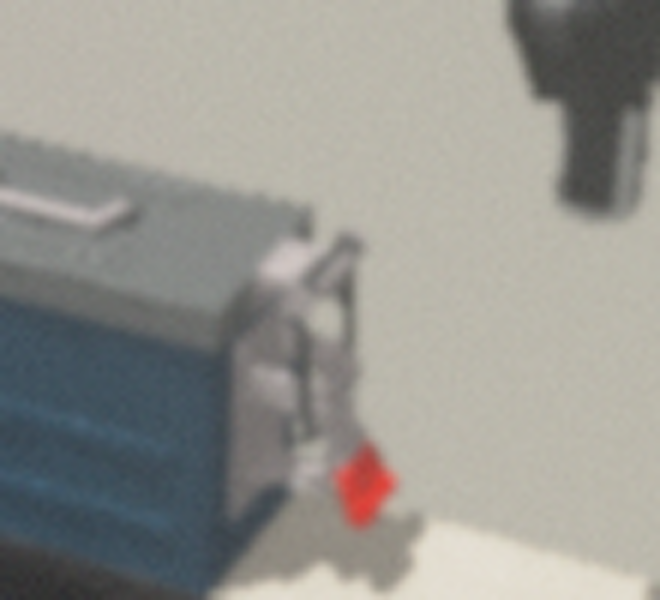

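```bash
python3 - <<'E'
from h import *
d=ld('w20.npz'); save(d,'w20z.png',10,(285,45,355,130))
p=d['pixels'].astype(int); P=cloud(d); P=np.stack([P[...,0]*.9986+P[...,1]*.0523,-P[...,0]*.0523+P[...,1]*.9986,P[...,2]],-1)
m=(p[...,0]>100)&(p[...,1]<70)&(p[...,2]<70); m[:90]=0;m[135:]=0;m[:,:280]=0;m[:,350:]=0
for v in range(108,130):
    k=m[v]
    if k.sum()>3: q=P[v][k]; print(v,k.sum(),np.nanmedian(q,0).round(1),p[v][k].mean(0).round())
AX=420.4
for L in (0,.03,.06,.1,.13):
    ph=1.222-L
    def W(d_,n): # point on handle
        s=AX-d_*np.cos(ph)-n*np.sin(ph); z=68-d_*np.sin(ph)+n*np.cos(ph); t=-397.7
        return np.array([.9986*s-.0523*t,.0523*s+.9986*t,z])
    rc=W(40.5,0) 
    vs=[proj(d,W(40.5,0)+4.5*np.array([-np.cos(a),0,np.sin(a)]))[1] for a in np.linspace(-1.5,3,60)]
    print('lever',L,'roll bottom v %.2f'%max(vs),'grip near edge outer %.2f'%proj(d,W(25.5,3))[1],'outer36 %.2f'%proj(d,W(36,3))[1])
E
```

```text
114 27 [ 406.6 -397.9   46.5] [169.  49.  45.]
115 29 [ 405.8 -397.6   45.9] [159.  40.  36.]
116 29 [ 405.  -397.2   44.3] [133.  34.  30.]
117 29 [ 404.2 -397.5   42.6] [128.  32.  29.]
118 29 [ 403.3 -397.5   40.6] [131.  34.  31.]
119 29 [ 402.4 -397.5   38.9] [134.  35.  32.]
120 28 [ 401.5 -397.1   36.9] [133.  33.  30.]
121 28 [ 400.7 -397.1   36.4] [208.  62.  56.]
122 14 [ 399.9 -391.    35.5] [220.  67.  61.]
123 28 [ 399.1 -397.1   35.6] [213.  63.  58.]
124 28 [ 398.2 -397.1   34.7] [197.  54.  49.]
125 27 [ 397.4 -397.5   33.5] [167.  35.  32.]
lever 0 roll bottom v 118.91 grip near edge outer 110.90 outer36 115.16
lever 0.03 roll bottom v 120.35 grip near edge outer 111.83 outer36 116.43
lever 0.06 roll bottom v 121.78 grip near edge outer 112.75 outer36 117.69
lever 0.1 roll bottom v 123.66 grip near edge outer 113.94 outer36 119.34
lever 0.13 roll bottom v 125.05 grip near edge outer 114.83 outer36 120.56
```

View pics/w20z.png

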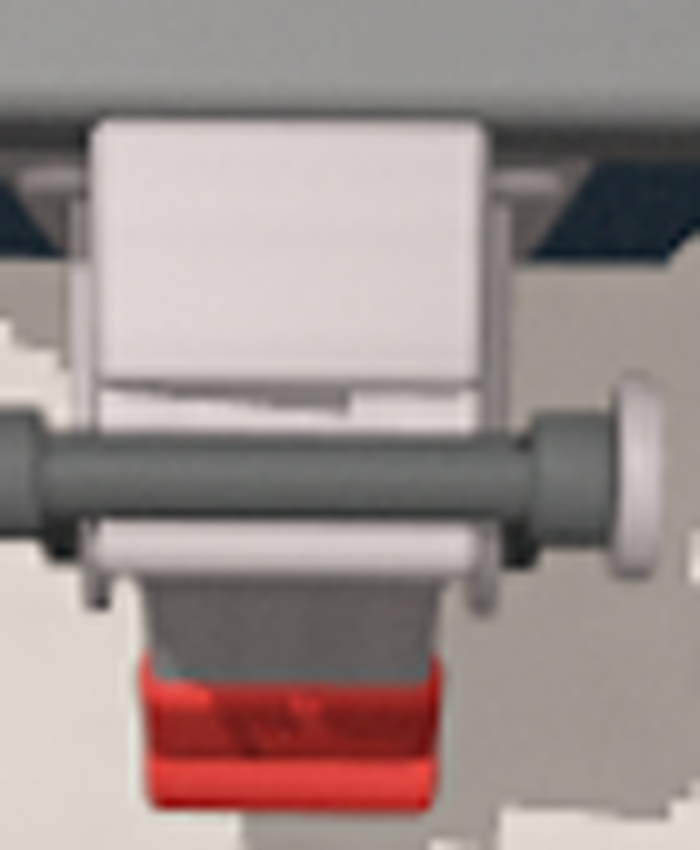

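Request:
{"method": "arm_command", "body": {"motion": [[0.0,[0.0,-0.001,-0.037],0],[0.0,[0.04,0,0],0],[0.0,[0.04,0,0],0],[0.0,[0.034,0,0],0],[0.0,[0,0,0],0]]}}

```text
t: 17.42
ee_pos: [390.8, -371.4, 29.6]
eef_rot: [-0.702, -0.024, 0.711, -0.015]
ft_force: [-0.2, 0.9, 0.1]
gripper_width: 0.001
```

```bash
cat >> st.py <<'E'
print('wt',s['wrist_torque'].round(2),'tilt',np.degrees(np.arctan2(M[0,0],-M[2,0])).round(2))
E
python3 st.py
```

```text
t 17.42 s 370.8 t -391.3 z 29.6 F [-0.2  0.9  0.1] w 0.001 yaw 3.111263007371875 q [ 0.74  0.73 -0.04  1.92  0.05  0.51 -0.84]
wt [0.05 0.07 0.02] tilt -0.74
```

Request:
{"method": "arm_command", "body": {"motion": [[0.0,[0,0,0],0],[0.0,[0,0,0],0]]}}

```text
t: 17.58
ee_pos: [395.7, -376.7, 38.1]
eef_rot: [0.707, 0.019, -0.707, 0.019]
ft_force: [-0.3, -0.6, -0.1]
gripper_width: 0.0
```

```bash
python3 st.py
```

```text
t 17.58 s 375.4 t -396.9 z 38.1 F [-0.3 -0.6 -0.1] w 0.000 yaw 3.0438013660109675 q [ 0.74  0.72 -0.04  1.91  0.05  0.51 -0.84]
wt [-0.02 -0.    0.03] tilt 0.04
```

Request:
{"method": "arm_command", "body": {"motion": [[0.0,[0.002,0,-0.002],0],[0.0,[0,0,-0.002],0],[0.0,[0,0,-0.001],0],[0.0,[0,0,0],0]]}}

```text
t: 17.92
ee_pos: [401.1, -376.7, 36.9]
eef_rot: [0.708, 0.018, -0.706, 0.019]
ft_force: [0.9, -0.0, -0.2]
gripper_width: -0.0
```

Request:
{"method": "arm_command", "body": {"motion": [[0.0,[0.0,0,-0.002],0],[0.0,[0,0,-0.001],0],[0.0,[0,0,0],0]]}}

```text
t: 18.17
ee_pos: [403.5, -376.1, 35.8]
eef_rot: [0.707, 0.019, -0.707, 0.019]
ft_force: [-0.4, 0.7, 0.3]
gripper_width: -0.003
```

```bash
python3 st.py
```

```text
t 18.17 s 383.3 t -396.7 z 35.8 F [-0.4  0.7  0.3] w -0.003 yaw 3.0472667804761215 q [ 0.73  0.73 -0.04  1.89  0.05  0.52 -0.85]
wt [ 0.05 -0.   -0.05] tilt 0.04
```

Request:
{"method": "arm_command", "body": {"motion": [[0.0,[0.0,0,-0.002],0],[0.0,[0,0,-0.002],0],[0.0,[0,0,0],0]]}}

```text
t: 18.42
ee_pos: [407.7, -375.8, 35.6]
eef_rot: [0.707, 0.019, -0.707, 0.019]
ft_force: [-0.1, -0.5, -0.4]
gripper_width: -0.001
```

Request:
{"method": "arm_command", "body": {"motion": [[0.0,[0.0,0,-0.002],0],[0.0,[0,0,0],0]]}}

```text
t: 18.58
ee_pos: [409.5, -375.7, 35.6]
eef_rot: [0.707, 0.019, -0.707, 0.019]
ft_force: [0.0, 0.4, -0.1]
gripper_width: -0.0
```

```bash
python3 st.py
```

```text
t 18.58 s 389.3 t -396.6 z 35.6 F [ 0.   0.4 -0.1] w -0.000 yaw 3.0488961044217717 q [ 0.73  0.74 -0.03  1.88  0.05  0.53 -0.86]
wt [ 0.03  0.02 -0.03] tilt 0.02
```

Request:
{"method": "arm_command", "body": {"motion": [[0.0,[0.0,0,-0.001],0],[0.0,[0,0,-0.001],0]]}}

```text
t: 18.75
ee_pos: [411.0, -375.7, 35.6]
eef_rot: [-0.707, -0.019, 0.707, -0.019]
ft_force: [0.8, 0.3, -0.6]
gripper_width: -0.001
```

Request:
{"method": "arm_command", "body": {"motion": [[0.0,[0.0,0,-0.001],0],[0.0,[0,0,-0.001],0]]}}

```text
t: 18.92
ee_pos: [412.1, -375.6, 35.5]
eef_rot: [-0.706, -0.019, 0.708, -0.018]
ft_force: [-2.4, -0.2, 1.7]
gripper_width: 0.001
```

```bash
python3 st.py
```

```text
t 18.92 s 391.9 t -396.6 z 35.5 F [-2.4 -0.2  1.7] w 0.001 yaw 3.011205277911486 q [ 0.72  0.74 -0.03  1.87  0.04  0.53 -0.86]
wt [-0.03  0.54  0.03] tilt -0.11
```

Request:
{"method": "arm_command", "body": {"motion": [[0.0,[0.0001,0,-0.001],0],[0.0,[0.0001,0,-0.001],0]]}}

```text
t: 19.08
ee_pos: [412.5, -375.6, 35.3]
eef_rot: [-0.705, -0.019, 0.708, -0.018]
ft_force: [-6.2, 0.2, 4.1]
gripper_width: 0.002
```

Request:
{"method": "arm_command", "body": {"motion": [[0.0,[0.0001,0,-0.001],0],[0.0,[0.0001,0,-0.001],0]]}}

```text
t: 19.25
ee_pos: [412.7, -375.6, 35.2]
eef_rot: [-0.704, -0.019, 0.71, -0.017]
ft_force: [-8.7, 0.5, 8.1]
gripper_width: 0.002
```

```bash
python3 st.py
```

```text
t 19.25 s 392.5 t -396.6 z 35.2 F [-8.7  0.5  8.1] w 0.002 yaw 2.9077647846912242 q [ 0.72  0.74 -0.03  1.87  0.05  0.54 -0.86]
wt [0.01 1.89 0.03] tilt -0.44
```

Request:
{"method": "arm_command", "body": {"motion": [[0.0,[0.0002,0,-0.001],0],[0.0,[0.0002,0,-0.001],0]]}}

```text
t: 19.42
ee_pos: [412.9, -375.6, 35.0]
eef_rot: [-0.703, -0.019, 0.711, -0.017]
ft_force: [-12.4, 0.1, 11.5]
gripper_width: -0.001
```

Request:
{"method": "arm_command", "body": {"motion": [[0.0,[0.0002,0,-0.001],0],[0.0,[0.0001,0,-0.001],0]]}}

```text
t: 19.58
ee_pos: [413.2, -375.5, 34.9]
eef_rot: [-0.702, -0.019, 0.712, -0.016]
ft_force: [-13.6, 1.0, 15.1]
gripper_width: -0.002
```

```bash
python3 st.py
```

```text
t 19.58 s 392.9 t -396.6 z 34.9 F [-13.6   1.   15.1] w -0.002 yaw 2.8153437854952017 q [ 0.71  0.74 -0.03  1.86  0.05  0.55 -0.87]
wt [0.11 3.   0.04] tilt -0.79
```

Request:
{"method": "arm_command", "body": {"motion": [[0.0,[0.0,0,-0.001],0],[0.0,[0.0,0,-0.001],0]]}}

```text
t: 19.75
ee_pos: [413.4, -375.5, 34.8]
eef_rot: [-0.701, -0.019, 0.713, -0.016]
ft_force: [-16.7, 0.0, 14.9]
gripper_width: 0.001
```

```bash
python3 - <<'E'
import st
from h import *
d=cam('scene'); save(d,'s21.png',6,(310,140,420,240))
d=cam('wrist'); save(d,'w21.png',4,(230,200,420,340))
E
```

```text
t 19.75 s 393.2 t -396.6 z 34.8 F [-16.7   0.   14.9] w 0.001 yaw 2.7680456779787193 q [ 0.71  0.74 -0.02  1.86  0.05  0.55 -0.87]
wt [0.09 3.5  0.05] tilt -0.96
```

View pics/s21.png

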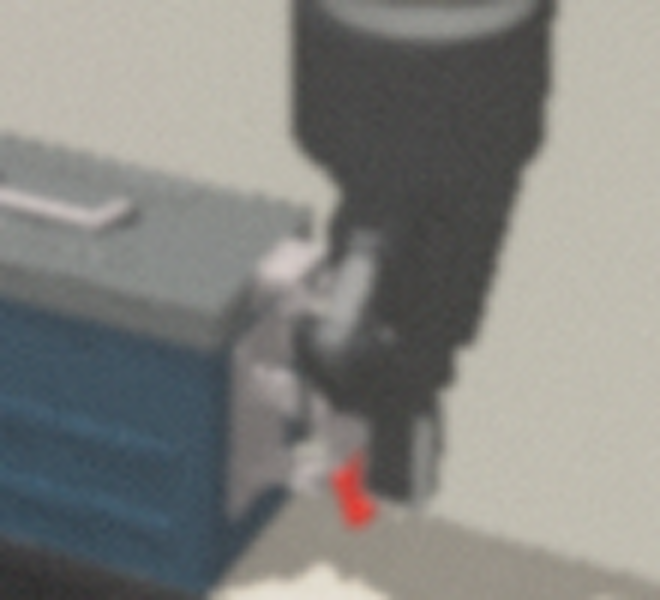

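View pics/w21.png

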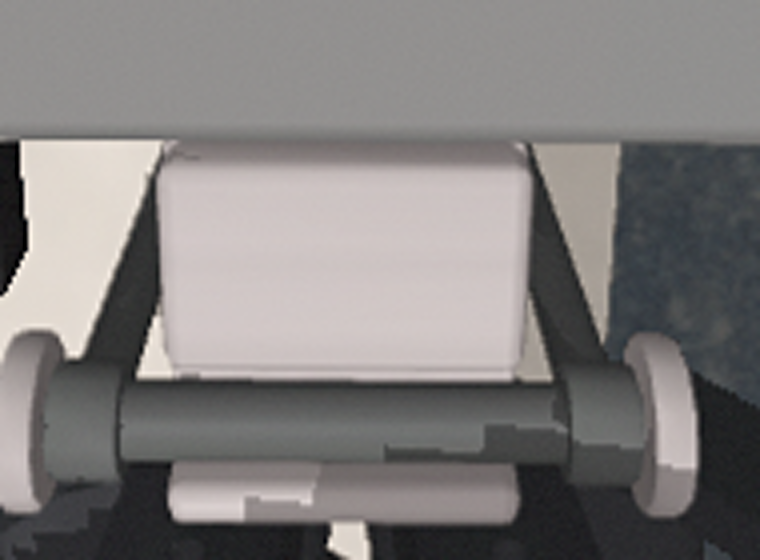

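Request:
{"method": "arm_command", "body": {"motion": [[0.0,[0.0,0,0.004],0],[0.0,[0.0,0,0.005],0],[0.0,[0,0,0.008],0],[0.0,[0,0,0.006],0],[0.0,[0,0,0],0]]}}

```text
t: 20.27
ee_pos: [398.7, -376.5, 34.3]
eef_rot: [-0.707, -0.018, 0.707, -0.018]
ft_force: [-0.3, 0.7, 0.1]
gripper_width: -0.003
```

Request:
{"method": "arm_command", "body": {"motion": [[0.0,[0.004,0,0.0],0],[0.0,[0.004,0,0],0],[0.0,[0,0,0],0]]}}

```text
t: 20.52
ee_pos: [400.3, -375.6, 25.4]
eef_rot: [-0.707, -0.019, 0.707, -0.018]
ft_force: [-0.4, -0.1, -0.7]
gripper_width: 0.004
```

```bash
python3 st.py
```

```text
t 20.52 s 380.1 t -396.0 z 25.4 F [-0.4 -0.1 -0.7] w 0.004 yaw 3.0693731670813946 q [ 0.74  0.75 -0.03  1.9   0.05  0.49 -0.85]
wt [ 0.04  0.05 -0.01] tilt -0.03
```

Request:
{"method": "arm_command", "body": {"motion": [[0.0,[0.0,0.001,-0.002],0],[0.0,[0.0,0,-0.002],0],[0.0,[0,0,-0.001],0],[0.0,[0,0,0],0]]}}

```text
t: 20.85
ee_pos: [405.9, -376.9, 26.6]
eef_rot: [0.707, 0.019, -0.707, 0.019]
ft_force: [-0.6, 0.1, 0.4]
gripper_width: 0.002
```

Request:
{"method": "arm_command", "body": {"motion": [[0.0,[0.0,0,-0.001],0],[0.0,[0.0,0,-0.001],0],[0.0,[0.0,0,-0.001],0]]}}

```text
t: 21.1
ee_pos: [407.7, -376.8, 26.5]
eef_rot: [-0.707, -0.019, 0.707, -0.019]
ft_force: [-1.6, -1.0, 1.3]
gripper_width: -0.002
```

```bash
python3 st.py
```

```text
t 21.10 s 387.4 t -397.6 z 26.5 F [-1.6 -1.   1.3] w -0.002 yaw 3.0250076281197096 q [ 0.73  0.75 -0.03  1.89  0.05  0.51 -0.86]
wt [-0.04  0.36 -0.  ] tilt -0.05
```

Contact with the roll at s≈387. I'll keep pushing gently.

Request:
{"method": "arm_command", "body": {"motion": [[0.0,[0.0,0,-0.001],0],[0.0,[0.0,0,-0.001],0],[0.0,[0.0,0,-0.001],0]]}}

```text
t: 21.35
ee_pos: [408.1, -376.8, 26.4]
eef_rot: [-0.705, -0.019, 0.709, -0.018]
ft_force: [-6.0, 0.6, 4.1]
gripper_width: -0.003
```

```bash
python3 st.py
```

```text
t 21.35 s 387.8 t -397.6 z 26.4 F [-6.   0.6  4.1] w -0.003 yaw 2.944805008680376 q [ 0.72  0.75 -0.03  1.88  0.05  0.51 -0.86]
wt [-0.06  1.4  -0.03] tilt -0.31
```

Request:
{"method": "arm_command", "body": {"motion": [[0.0,[0.0,0,-0.001],0],[0.0,[0.0,0,-0.001],0]]}}

```text
t: 21.52
ee_pos: [408.2, -376.8, 26.3]
eef_rot: [-0.704, -0.019, 0.71, -0.017]
ft_force: [-8.7, -0.5, 5.4]
gripper_width: 0.0
```

```bash
python3 st.py
```

```text
t 21.52 s 387.9 t -397.6 z 26.3 F [-8.7 -0.5  5.4] w 0.000 yaw 2.887138631258509 q [ 0.72  0.75 -0.03  1.88  0.05  0.52 -0.86]
wt [-0.1   1.92  0.01] tilt -0.49
```

Request:
{"method": "arm_command", "body": {"motion": [[0.0,[0.0,0,-0.001],0],[0.0,[0.0,0,-0.001],0],[0.0,[0.0,0,-0.001],0]]}}

```text
t: 21.77
ee_pos: [408.5, -376.7, 26.1]
eef_rot: [-0.702, -0.019, 0.712, -0.016]
ft_force: [-12.5, -0.2, 8.8]
gripper_width: -0.002
```

```bash
python3 st.py
```

```text
t 21.77 s 388.2 t -397.6 z 26.1 F [-12.5  -0.2   8.8] w -0.002 yaw 2.8137633560328084 q [ 0.72  0.75 -0.03  1.88  0.05  0.52 -0.86]
wt [-0.09  2.66  0.04] tilt -0.76
```

Request:
{"method": "arm_command", "body": {"motion": [[0.0,[0.0,0,-0.001],0],[0.0,[0.0,0,-0.001],0]]}}

```text
t: 21.93
ee_pos: [408.6, -376.7, 26.1]
eef_rot: [-0.701, -0.019, 0.713, -0.016]
ft_force: [-14.6, -0.8, 9.1]
gripper_width: -0.003
```

```bash
python3 st.py
```

```text
t 21.93 s 388.3 t -397.6 z 26.1 F [-14.6  -0.8   9.1] w -0.003 yaw 2.762142119196781 q [ 0.72  0.76 -0.02  1.87  0.05  0.53 -0.87]
wt [-0.1   3.16  0.  ] tilt -0.94
```

Request:
{"method": "arm_command", "body": {"motion": [[0.0,[0.0,0,-0.001],0],[0.0,[0.0,0,-0.001],0]]}}

```text
t: 22.1
ee_pos: [408.9, -376.7, 26.0]
eef_rot: [-0.7, -0.019, 0.714, -0.015]
ft_force: [-17.3, -1.1, 10.9]
gripper_width: -0.003
```

Request:
{"method": "arm_command", "body": {"motion": [[0.0,[0.0,0,-0.001],0],[0.0,[0.0,0,0],0]]}}

```text
t: 22.27
ee_pos: [410.6, -376.7, 25.6]
eef_rot: [-0.701, -0.018, 0.713, -0.015]
ft_force: [-5.2, -1.3, -1.2]
gripper_width: 0.002
```

```bash
python3 st.py
```

```text
t 22.27 s 390.3 t -397.7 z 25.6 F [-5.2 -1.3 -1.2] w 0.002 yaw 2.7007984038283297 q [ 0.71  0.76 -0.02  1.87  0.05  0.53 -0.87]
wt [-0.14  1.47 -0.02] tilt -1.01
```

The force dropped from 20 N to 5 N and the finger jumped 1.7 mm, so the catch has clicked. I'll back off straight away.

Request:
{"method": "arm_command", "body": {"motion": [[0.0,[0.0,0,0.01],0],[0.0,[0.0,0,0.015],0],[0.0,[-0.01,0,0.02],0],[0.0,[-0.04,0,0.01],0],[0.0,[-0.04,0,0],0]]}}

```text
t: 22.68
ee_pos: [362.8, -378.4, 115.7]
eef_rot: [-0.705, -0.019, 0.708, -0.016]
ft_force: [0.8, -0.4, -0.4]
gripper_width: 0.0
```

Request:
{"method": "arm_command", "body": {"motion": [[0.0,[-0.04,0,0],0],[0.0,[0.0,0,0],0],[0.0,[0,0,0],0]]}}

```text
t: 22.93
ee_pos: [368.6, -380.3, 159.3]
eef_rot: [0.709, 0.017, -0.704, 0.021]
ft_force: [0.1, -0.1, 0.2]
gripper_width: -0.0
```

```bash
python3 - <<'E'
import st
from h import *
d=cam('wrist'); save(d,'w22.png'); np.savez('w22.npz',**{k:np.array(v) for k,v in d.items()}); save(d,'w22z.png',8,(275,40,355,130))
p=d['pixels'].astype(int); P=cloud(d); P=np.stack([P[...,0]*.9986+P[...,1]*.0523,-P[...,0]*.0523+P[...,1]*.9986,P[...,2]],-1)
m=(p[...,0]>100)&(p[...,1]<70)&(p[...,2]<70); m[:60]=0;m[160:]=0;m[:,:270]=0;m[:,350:]=0
for v in range(60,150):
    k=m[v]
    if k.sum()>8: print(v,k.sum(),np.nanmedian(P[v][k],0).round(1))
E
```

```text
t 22.93 s 348.2 t -399.0 z 159.3 F [ 0.1 -0.1  0.2] w -0.000 yaw 3.0648549617745573 q [ 0.8   0.51 -0.06  1.87  0.04  0.75 -0.8 ]
wt [ 0.02  0.02 -0.03] tilt 0.4
121 25 [ 408.7 -399.4   45.6]
122 28 [ 407.9 -397.8   45.1]
123 28 [ 407.  -397.8   43.3]
124 27 [ 406.  -397.3   40.7]
125 27 [ 405.  -397.3   38. ]
126 27 [ 404.  -397.3   35.3]
127 27 [ 403.1 -397.3   34.2]
128 27 [ 402.3 -397.3   34.3]
129 27 [ 401.5 -396.9   33.8]
130 26 [ 400.5 -397.7   32.5]
```

View pics/w22.png

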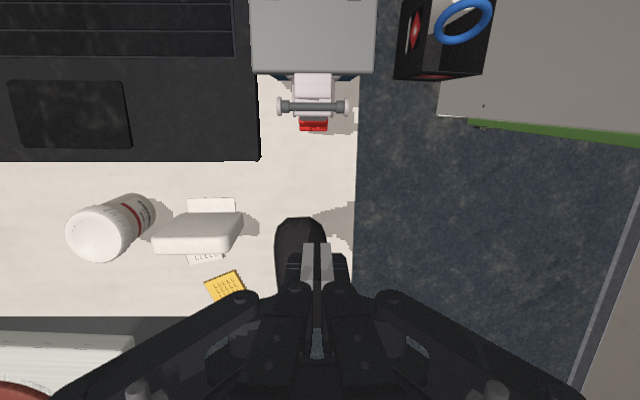

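View pics/w22z.png

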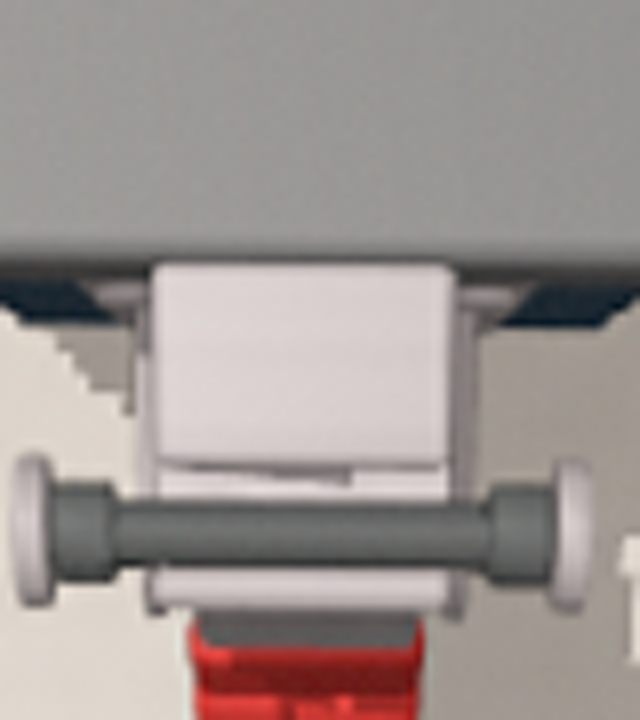

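```bash
python3 - <<'E'
from h import *
print(robot.job_done())
E
```

```text
the job is handed in; nothing more can be done
None
```

The can is shut and latched, and I handed the job in at about 23 s of the 67 s allowed. No verdict was reported, so the state below is what my own checks showed.

- **Lid:** I pressed it down with shut fingertips until the force reached about 6 N on the seal, then let go.
- **Bail:** I pinched it by its pin heads, carried it over the keeper's lip and lowered it into the groove with about 8 N. It stayed seated when I let go.
- **Lever:** The first two presses, further in on the grip, reached 22–23 N without a click. After the first the lever sprang back unlocked, to about 0.12 rad; I did not check its rest position after the second. The third press was on the roll at the end. The catch clicked at about 20 N: the force fell to 5 N and the fingers jumped 1.7 mm. I backed off at once.

**Last checks**
- **Lever angle:** The grip's face lay about 68° below level, and its end had moved about 4 mm since the unlatched state. That puts the lever at about 0–0.03 rad, but the camera cannot measure it to better than about 0.03 rad. I am relying on the click as well.
- **Lid height:** Its front had come down about 3 mm from resting on the seal. I measured this after the first press, while the lever was still unlatched, and did not repeat it.
- **Bail bar:** It lay between the keeper's lip and block.
- **Surroundings:** The robot touched nothing, and in the last picture the mouse, timer, pot and cassette looked undisturbed.

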